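# Light, load and close the crushed-can pocket

### The job

Swivel and tilt the yellow work lamp by its red knob so that its light's centre line falls on the middle of the steel loading pocket, and leave it so while you stack every crushed can flat in the pocket, lay the dark steel cover disc flat on top of them, and swing the blue guard fully down. Then park the lamp: head level and pointing along the red stripe on its base. Leave the mug, the uncrushed cans and the funnel alone.

Things in the scene. Friction and masses are not known exactly. Their poses are not given: they have to be found in the camera images.
- pocket (a point): Middle of the loading pocket's floor, 8 mm above the ledge. Steel base 120 x 135 mm, fixed, with four upright pins (10 mm thick, 56 mm above the floor) at x = +-18, y = +-31 mm of this frame: a 54 mm disc has about 4 mm play in y, 8 mm in x. The +x and -x sides are open, for fingers beside a disc; the guard's hinge is on the +y side. z up; turned up to 15 deg about it.
- guard (a joint): Angle of the blue guard flap over the pocket, rad: 0 = fully down (level over the pocket, on its stop), grows as it opens, at about 2 it leans back away from the pocket. Stays where it is left (hinge friction 0.2 N m).
- guard_hinge (a point): Point on the guard's hinge axis, 72 mm above the ledge, 58 mm from the pocket's middle on its +y side. The axis runs along the pocket's x. The frame turns with the guard: -y points from the hinge to the knob. When down, the flap's underside is 69 mm above the ledge; three cans and the cover reach 58 mm.
- guard_knob (a point): Centre of the guard's red knob, a drum 24 mm across and 28 mm long, its axis parallel to the hinge: pinch its flat ends (28 mm apart) from above; it can pivot between the fingers. 123 mm from the hinge axis; when down it is 65 mm from the pocket's middle on the -y side, 72 mm above the ledge.
- lamp: Round dark base (120 mm across, 18 mm high, fixed to the ledge) of the yellow work lamp; origin at the centre of its underside; z up; its +x is the direction of the red stripe painted on the base from the post outwards. The head's tilt axis crosses the vertical swivel axis 200 mm above the origin.
- swivel (a joint): Swivel of the lamp head about the vertical, rad: 0 = head points along the red stripe, positive = anticlockwise seen from above, limits -1.2 to 2.6. Stays where left (friction 0.25 N m).
- tilt (a joint): Tilt of the lamp head, rad: 0 = level, positive = lamp's glass end points down, limits -0.5 to 1.1. Stays where left (friction 0.25 N m).
- lamp_head (a point): The lamp head's pivot (crossing of the tilt and swivel axes). Frame turns with the head: +x is the light's centre line (out through the glass, 77 mm ahead), y is the tilt axis. The head is a yellow barrel 54 to 68 mm across, 45 mm behind to 75 mm ahead of the pivot.
- lamp_knob (a point): Centre of the red knob at the rear of the lamp head: a drum 24 mm across, 28 mm long, its axis along the head's y (pinch its flat ends from above, 28 mm wide; it can pivot between the fingers). It lies at (-100, 0, +20) mm in the lamp_head frame; moving it swivels and tilts the head.
- cover_c (a point): Centre of the dark steel cover disc with a yellow spot on top: 54 mm across, 8 mm thick, about 0.14 kg, starts flat on the ledge. z is its axis.
- mug: White mug, 80 mm across, 90 mm high, bystander; origin under its base.
- tall1: Uncrushed aluminium can, 52 mm across, 130 mm high, bystander; origin under its base.
- tall2: Second uncrushed can, same size, bystander.
- funnel: Steel funnel standing mouth down, 110 mm across, 120 mm high, bystander; origin under it.
- can1_c (a point): Centre of a crushed can (red rim, bare metal top): a flat disc 54 mm across, 14 mm thick, about 20 g, starts flat on the ledge; z is its axis. Two or three of the four cans are present.
- can2_c (a point): Centre of a crushed can (green rim, bare metal top): a flat disc 54 mm across, 14 mm thick, about 20 g, starts flat on the ledge; z is its axis. Two or three of the four cans are present.
- can3_c (a point): Centre of a crushed can (blue rim, bare metal top): a flat disc 54 mm across, 14 mm thick, about 20 g, starts flat on the ledge; z is its axis. Two or three of the four cans are present.
- can4_c (a point): Centre of a crushed can (orange rim, bare metal top): a flat disc 54 mm across, 14 mm thick, about 20 g, starts flat on the ledge; z is its axis. Two or three of the four cans are present.

How it is judged (in metres and radians):
On the way, in this order (a step that is already met when the one before it is completed fails the run):
1. the lamp is aimed: its centre line passes within about 25 mm of the middle of the pocket floor (x of pocket in the frame of lamp_head above 0.05 m and y of pocket in the frame of lamp_head between -0.025 and 0.025 m and z of pocket in the frame of lamp_head between -0.025 and 0.025 m), for 0.2 s.
2. every crushed can lies flat in the pocket, the lamp still aimed (all of step 1 and horizontal distance between each of can1_c, can2_c, can3_c, can4_c and pocket below 0.01 m and height (world z) of each of can1_c, can2_c, can3_c, can4_c below 0.062 m and angle between the z axis of each of can1_c, can2_c, can3_c, can4_c and the z axis of pocket, either way round below 0.12 rad), for 0.2 s.
3. the cover disc lies flat on top of the cans, the lamp still aimed (all of step 2 and horizontal distance between cover_c and pocket below 0.01 m and height (world z) of cover_c below 0.062 m and angle between the z axis of cover_c and the z axis of pocket, either way round below 0.12 rad and ((z of cover_c in the frame of can1_c above 0.007 m and angle between can1_c's own z axis and vertical below 0.5 rad) or (z of cover_c in the frame of can1_c below -0.007 m and angle between can1_c's own z axis and vertical above 2.6 rad)) and ((z of cover_c in the frame of can2_c above 0.007 m and angle between can2_c's own z axis and vertical below 0.5 rad) or (z of cover_c in the frame of can2_c below -0.007 m and angle between can2_c's own z axis and vertical above 2.6 rad)) and ((z of cover_c in the frame of can3_c above 0.007 m and angle between can3_c's own z axis and vertical below 0.5 rad) or (z of cover_c in the frame of can3_c below -0.007 m and angle between can3_c's own z axis and vertical above 2.6 rad)) and ((z of cover_c in the frame of can4_c above 0.007 m and angle between can4_c's own z axis and vertical below 0.5 rad) or (z of cover_c in the frame of can4_c below -0.007 m and angle between can4_c's own z axis and vertical above 2.6 rad))), for 0.2 s.
4. the guard is fully down over the load, the lamp still aimed (all of step 3 and value of joint guard below 0.08 rad), for 0.2 s.
At the end, for the whole second after the job is handed in: All cans present lie flat (within 0.12 rad) in the pocket within 10 mm of its centre, the cover disc flat on top of them likewise, the guard is down (under 0.08 rad), and the lamp's swivel and tilt are both within 0.1 rad of 0 (horizontal distance between each of can1_c, can2_c, can3_c, can4_c, cover_c and pocket below 0.01 m and height (world z) of each of can1_c, can2_c, can3_c, can4_c, cover_c below 0.062 m and angle between the z axis of each of can1_c, can2_c, can3_c, can4_c, cover_c and the z axis of pocket, either way round below 0.12 rad and ((z of cover_c in the frame of can1_c above 0.007 m and angle between can1_c's own z axis and vertical below 0.5 rad) or (z of cover_c in the frame of can1_c below -0.007 m and angle between can1_c's own z axis and vertical above 2.6 rad)) and ((z of cover_c in the frame of can2_c above 0.007 m and angle between can2_c's own z axis and vertical below 0.5 rad) or (z of cover_c in the frame of can2_c below -0.007 m and angle between can2_c's own z axis and vertical above 2.6 rad)) and ((z of cover_c in the frame of can3_c above 0.007 m and angle between can3_c's own z axis and vertical below 0.5 rad) or (z of cover_c in the frame of can3_c below -0.007 m and angle between can3_c's own z axis and vertical above 2.6 rad)) and ((z of cover_c in the frame of can4_c above 0.007 m and angle between can4_c's own z axis and vertical below 0.5 rad) or (z of cover_c in the frame of can4_c below -0.007 m and angle between can4_c's own z axis and vertical above 2.6 rad)) and value of joint guard below 0.08 rad and value of joint swivel between -0.1 and 0.1 rad and value of joint tilt between -0.1 and 0.1 rad); the robot touches nothing.
It fails at once if the mug is pushed more than 40 mm away or tipped (distance of mug from where it was at the start of the episode above 0.04 m or angle between mug's own z axis and vertical above 0.5 rad).
It fails at once if the first uncrushed can is pushed more than 40 mm away or tipped (distance of tall1 from where it was at the start of the episode above 0.04 m or angle between tall1's own z axis and vertical above 0.5 rad).
It fails at once if the second uncrushed can is pushed more than 40 mm away or tipped (distance of tall2 from where it was at the start of the episode above 0.04 m or angle between tall2's own z axis and vertical above 0.5 rad).
It fails at once if the funnel is pushed more than 40 mm away or tipped (distance of funnel from where it was at the start of the episode above 0.04 m or angle between funnel's own z axis and vertical above 0.5 rad).
Of can1, can2, can3, can4 only 2 to 3 are there at a start; the rules pass over those that are not, and their reading is None.
At some moment in a run one of can1, can2, can3, can4, cover may be knocked a few centimetres aside while the robot is not near it.
Once in a run the grip may slacken for a moment while it holds something.
It also fails if it takes over 210 s, if anything falls off the work surface, if the arm or the gripper's body presses on something with over 40 N, if the wrist force passes 120 N, or if a joint passes its speed limit or range.

### The arm

A 6-joint arm with a two-finger parallel gripper is mounted at the origin on the work surface. World frame = base frame: x ahead of the robot, y to its left, z up, the work surface at z = 0. Lengths are in m, angles in degrees, forces in N, time in s.
With the tool pointing down it reaches from about 0.35 to 0.925 m from the base axis. Payload 6.4 kg.
Tool frame: the origin (TCP) lies at the centre of the arm's flange, where the gripper is bolted on; the fingertips stand 173 mm ahead of it and the grasp point (between the pads) lies 155 mm ahead of it; z points along the fingers, y is the direction in which the jaws open and shut (so a half turn about z gives the same grasp; the last joint's range is limited). The gripper opens to 85 mm and grips with 20 to 120 N. Pads are 22 mm wide; open, the fingers measure 114 mm over their backs; the gripper's body (76 mm by 85 mm) begins 54 mm behind the grasp point. The pads swing forward as they close: fully open they stand 13 mm farther back than shut.
Start: joints at [-73.172, 14.043, 89.255, -0, 76.702, -9.975], TCP at [0.293, -0.58, 0.405] pointing down, gripper open.
Joint ranges: [-179.41, 179.41], [-58.25, 129.5], [7.25, 145.43], [-54.29, 234.29], [11.92, 165.04], [-157.13, 157.13]. Speed limits (degrees/s): [147.25, 147.25, 180, 180, 180, 180].

### API

Orientations are given as [roll, pitch, yaw] about the fixed x, y, z axes, in that order (R = Rz(yaw) Ry(pitch) Rx(roll)).
In Python, from workcell import env gives the robot as it stands.
- The arm moves only by the tool move_arm, never from a script. Its argument "deltas" is a list of rows, each a list of 6 numbers: the shift along the tool's x, y, z as a fraction of full scale, then the turn, a rotation vector about the tool's x, y, z as a fraction of full scale. In form: [[x, y, z, wx, wy, wz], ...]. A call has 1 to 12 rows; each row is the pose to reach, as a shift and turn from the pose measured when the call began, along the tool's axes at that moment, turning the shorter way round; what a row does not reach only later rows make up. Full scale, the value 1, is 600 mm for a shift and 180 degrees for a turn. A row lasts 1/12 s, in which the tool goes at most 41.7 mm and 7.16 degrees, less where a joint would pass 70% of its speed; a pose out of reach is approached as far as the arm can. A call with a number of a shift or a turn outside -1 to 1 is refused whole. A call with a gripper value outside its range is refused whole. "fingers" is the closure, from -1 (fully open) to 1 (shut), set as the call begins (left out, the last holds). The fingers move at their own pace and stop on an object; "force" is the grip in N (left out, the last holds). Time passes only in rows, so rows that repeat a pose let the fingers close. It gives the time, the measured TCP pose, the force and the opening at its end, in the units of the state.
- env.read_state(): the state, without advancing time (a new reading comes with each control period).
- env.grab_frame(name): name is "scene" or "top"; returns a dict with "image" (400x640x3 uint8, blue, green, red), "mtx" (3x3 intrinsics, pixels), "R" (3x3) and "t" (3): a world point X has camera coordinates R X + t. Camera axes: x right, y down, z forward; pixel columns grow to the right and rows downward; lengths in m; the calibration is good to about 2 mm. A picture is of the moment at which its call begins. There is no depth.
- env.sign_off(): hands the job in, once; it reports no verdict.
Trained networks look in the newest picture that a camera, given by its name, has taken for a name from the list of things; names that differ only in an ending like _2 or _b are one class to them, and where a whole thing is asked for, a point or a joint stands for the part that bears it (a point fixed in the world has none). Each returns a list of dicts, best first, with "p" (0 to 1); they miss things now and then, are a little off and sometimes report something else, mostly with a low value. They report only what shows in the picture. A call takes as long as a camera call.
- env.boxes_of(camera, name): "xy" ([column, row] in pixels, amid what is visible of it).
- env.regions_of(camera, name): "pixels" (400x640 bool, what is visible of it) and "xy" ([column, row] in pixels, amid what is visible of it).
- env.spot_point(camera, name): "xy" ([column, row] in pixels: a listed point, or the origin of a listed thing).
The state is a dict: "time_s": time; "joints": joint angles; "joint_vel": joint speeds; "effort": joint torques, N m; "tool_pos": TCP position; "orientation": TCP orientation; "force": force on the tool from outside, world axes, zero at the start; "torque": the same for the moment, N m; "finger_gap": finger opening in m.
Only numpy, scipy, OpenCV 4.12 (cv2) and the standard library are available. Lean on these libraries where they do the work, as an engineer would, in place of code of your own. Each camera call takes 0.05 s, during which the arm holds its last target. There are 200 camera calls.

## Working session

There is one attempt and no reset: what is moved stays moved. The work goes in short steps, Python scripts to look and compute and a tool call to move; the robot and the scene stay as the last step left them, time stands still between calls to the robot, and variables do not carry over. Pictures are saved under pics/ and viewed, about 12 in all and at most 16, crops included, and the job is handed in when it is done.

Besides the shell and the picture viewer there is one more tool, called after "Request:" as name([rows], argument=value, ...), one row to a line, values as JSON. move_arm: Moves the arm, as the interface text tells. Its arguments: {"type":"object","properties":{"deltas":{"type":"array","items":{"type":"array","items":{"type":"number","minimum":-1,"maximum":1}}},"fingers":{"type":"number"},"force":{"type":"number"}},"required":["deltas"]}

```bash
ls; mkdir -p pics; cat > h.py <<'E'
import numpy as np, cv2
from workcell import env
from scipy.spatial.transform import Rotation as Ro
def ray(f,uv):
    d=f["R"].T@np.linalg.inv(f["mtx"])@np.array([uv[0],uv[1],1.]); return -f["R"].T@f["t"], d
def onz(f,uv,z):
    c,d=ray(f,uv); return c+d*(z-c[2])/d[2]
def proj(f,X):
    p=f["mtx"]@(f["R"]@np.asarray(X,float)+f["t"]); return p[:2]/p[2]
def tri(rs):
    A=0;b=0
    for c,d in rs:
        d=d/np.linalg.norm(d);P=np.eye(3)-np.outer(d,d);A=A+P;b=b+P@c
    return np.linalg.solve(A,b)
E
python3 - <<'E'
from h import *
s=env.read_state();print(s)
F={}
for n in("scene","top"):
    F[n]=f=env.grab_frame(n);cv2.imwrite(f"pics/{n}0.png",f["image"])
    print(n,"cam",-f["R"].T@f["t"],f["R"][2])
for nm in "pocket guard_hinge guard_knob lamp lamp_head lamp_knob cover_c can1_c can2_c can3_c can4_c mug tall1 tall2 funnel".split():
    best={}
    for n in F:
        r=env.spot_point(n,nm)
        if r: best[n]=r[0]
    print(nm,{n:(np.round(v["xy"]).tolist(),round(v["p"],2),np.round(onz(F[n],v["xy"],0.01),3).tolist()) for n,v in best.items()}, np.round(tri([ray(F[n],v["xy"]) for n,v in best.items()]),3) if len(best)==2 else "")
E
```

```text
pics
{'time_s': 0.0, 'joints': array([-7.31732648e+01,  1.40844422e+01,  8.93269499e+01, -2.53013415e-05,
        7.67012145e+01, -9.97405162e+00]), 'joint_vel': array([ 0.03538119,  0.07663694,  0.02587944,  0.12208651,  0.00082634,
       -0.0301143 ]), 'effort': array([ 8.92314056e-04, -4.29502738e+01, -3.26125968e+01, -1.10843487e-04,
        5.37902044e-03, -1.05883029e-05]), 'tool_pos': array([ 0.29302618, -0.57994005,  0.40355725]), 'orientation': array([-1.79889091e+02, -1.94794457e-02,  2.68007738e+01]), 'force': array([-0.27427511,  0.30305859,  0.09081405]), 'torque': array([ 0.03498493, -0.038457  ,  0.00651824]), 'finger_gap': 0.08552086428563573}
scene cam [0.97052703 0.36520151 0.96998963] [-0.45682696 -0.37330544 -0.80743556]
top cam [ 0.30635323 -0.01088123  1.39738938] [ 0.16177383 -0.01066169 -0.98677027]
pocket {'scene': ([351.0, 270.0], 0.68, [0.563, 0.146, 0.01]), 'top': ([256.0, 180.0], 0.75, [0.565, 0.143, 0.01])} [0.564 0.145 0.011]
guard_hinge {'scene': ([369.0, 278.0], 0.64, [0.551, 0.199, 0.01]), 'top': ([232.0, 171.0], 0.92, [0.593, 0.212, 0.01])} [0.579 
[... 1033 characters left out ...]
 0.003]
can4_c {'scene': ([242.0, 174.0], 0.44, [0.504, -0.362, 0.01]), 'top': ([430.0, 200.0], 0.57, [0.506, -0.355, 0.01])} [ 0.506 -0.355  0.015]
mug {'scene': ([403.0, 222.0], 0.71, [0.328, 0.175, 0.01]), 'top': ([241.0, 262.0], 0.64, [0.333, 0.183, 0.01])} [0.334 0.179 0.021]
tall1 {'scene': ([194.0, 192.0], 0.97, [0.658, -0.429, 0.01]), 'top': ([459.0, 150.0], 0.93, [0.652, -0.448, 0.01])} [ 0.654 -0.451 -0.01 ]
tall2 {'scene': ([194.0, 192.0], 0.97, [0.658, -0.429, 0.01]), 'top': ([459.0, 150.0], 0.93, [0.652, -0.448, 0.01])} [ 0.654 -0.451 -0.01 ]
funnel {'scene': ([202.0, 228.0], 0.85, [0.735, -0.3, 0.01]), 'top': ([405.0, 126.0], 0.88, [0.725, -0.292, 0.01])} [ 0.73  -0.298  0.006]
```

```bash
python3 - <<'E'
import cv2
s=cv2.imread('pics/scene0.png')[120:330,150:500];t=cv2.imread('pics/top0.png')[90:300,130:500]
cv2.imwrite('pics/s0c.png',cv2.resize(s,None,fx=2.2,fy=2.2,interpolation=2));cv2.imwrite('pics/t0c.png',cv2.resize(t,None,fx=2.1,fy=2.1,interpolation=2))
E
```

```text
(no output)
```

View pics/s0c.png

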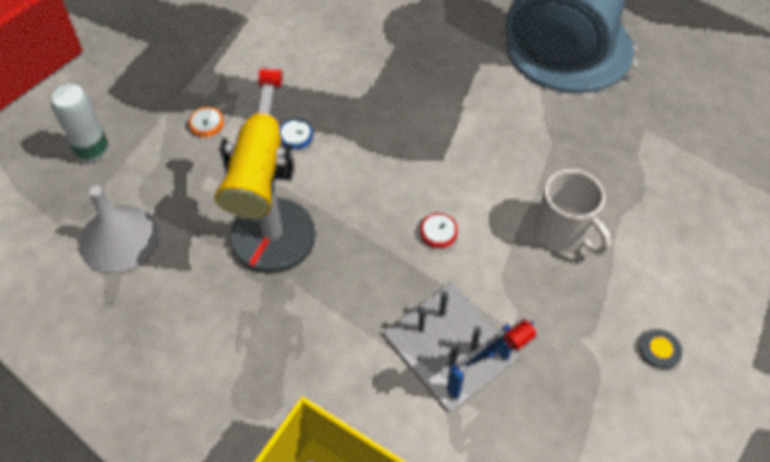

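View pics/t0c.png

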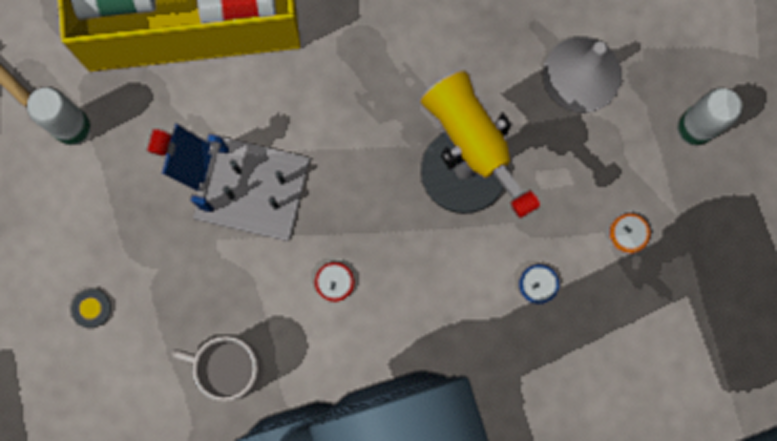

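The scene shows three cans: red (scene 349,225 / top 289,224), blue (284,180 / 386,225) and orange (243,175 / 430,200). The cover is at (450,278 / 174,236). The lamp knob is at (273,155 / 380,187) and the guard knob at (386,272 / 205,157). The guard is open.

```bash
cat >> h.py <<'E'
def disc(nm,uv,cam,f,z):
    rs=[r for r in env.regions_of(cam,nm) if np.hypot(*(np.array(r["xy"])-uv))<8]
    if not rs: return None
    m=rs[0]["pixels"].astype(np.uint8);ys,xs=np.nonzero(m);
    (cx,cy),ax,_=cv2.minAreaRect(np.c_[xs,ys].astype(np.float32)); return np.round(onz(f,(cx,cy),z),4),np.round(onz(f,(xs.mean(),ys.mean()),z),4),len(xs)
def red(f,uv,r=10):
    im=f["image"].astype(int);m=(im[...,2]>120)&(im[...,1]<60)&(im[...,0]<60)
    ys,xs=np.nonzero(m);k=np.hypot(xs-uv[0],ys-uv[1])<r
    return np.array([xs[k].mean(),ys[k].mean()]),k.sum()
def move(targets):
    """targets: list of (grasp point xyz, yaw deg); prints deltas for tool down"""
    s=env.read_state();p=s["tool_pos"];R=Ro.from_euler("xyz",s["orientation"],degrees=True)
    for g,y in targets:
        Rt=Ro.from_euler("xyz",[180,0,y],degrees=True)
        t=np.array(g)-Rt.apply([0,0,.155])
        d=R.inv().apply(t-p)/.6;w=(R.inv()*Rt).as_rotvec()/np.pi
        print(json(np.r_[d,w]))
def json(v): return "["+",".join("%.4g"%x for x in np.round(v,4)+0.)+"],"
E
python3 - <<'E'
from h import *
F={n:env.grab_frame(n) for n in("scene","top")}
a={n:red(F[n],u) for n,u in dict(scene=(273,155),top=(380,187)).items()};print(a)
K=tri([ray(F[n],a[n][0]) for n in F]);print("lampknob",K)
a={n:red(F[n],u) for n,u in dict(scene=(386,272),top=(205,157)).items()};print(a)
print("gknob",tri([ray(F[n],a[n][0]) for n in F]))
for nm,z,u in (("can1_c",.014,[(349,225),(289,224)]),("can3_c",.014,[(284,180),(386,225)]),("can4_c",.014,[(243,175),(430,200)]),("cover_c",.008,[(450,278),(174,236)])):
    for n,uv in zip(F,u): print(nm,n,disc(nm,uv,n,F[n],z),env.boxes_of(n,nm)[:2])
for u in [(233.8,154.3),(278.6,164.8),(268.6,204.3),(222.9,192.4)]: print("corner",onz(F["top"],u,.008))
for u in [(264,241),(272,229)]: print("stripe",onz(F["scene"],u,.018))
# base ellipse
im=F["top"]["image"]
r=env.regions_of("top","lamp");print([(x["xy"],x["p"],x["pixels"].sum()) for x in r])
s=F["scene"]["image"];cv2.imwrite("pics/lamp.png",np.hstack([cv2.resize(s[185:265,240:300],None,fx=6,fy=6,interpolation=2)]))
cv2.imwrite("pics/lamp2.png",cv2.resize(im[110:210,190:400],None,fx=3.7,fy=3.7,interpolation=2))
E
```

```text
{'scene': (array([272.57894737, 155.05263158]), np.int64(57)), 'top': (array([380.07608696, 186.85869565]), np.int64(92))}
lampknob [ 0.50713849 -0.18202525  0.22399145]
{'scene': (array([386.66666667, 271.51111111]), np.int64(90)), 'top': (array([204.07272727, 156.50909091]), np.int64(55))}
gknob [0.59240012 0.25384415 0.19400959]
can1_c scene (array([0.4422, 0.0503, 0.014 ]), array([0.4428, 0.0503, 0.014 ]), 204) [{'xy': [347.3, 224.3], 'p': 0.46}]
can1_c top (array([0.4382, 0.0493, 0.014 ]), array([0.4377, 0.0498, 0.014 ]), 272) []
can3_c scene (array([ 0.4383, -0.2244,  0.014 ]), array([ 0.4357, -0.2253,  0.014 ]), 158) [{'xy': [283.6, 182.6], 'p': 0.67}, {'xy': [242.3, 175.0], 'p': 0.21}]
can3_c top (array([ 0.4352, -0.227 ,  0.014 ]), array([ 0.4345, -0.228 ,  0.014 ]), 263) [{'xy': [386.5, 224.7], 'p': 0.72}]
can4_c scene (array([ 0.5103, -0.3505,  0.014 ]), array([ 0.5091, -0.3502,  0.014 ]), 184) [{'xy': [243.9, 174.0], 'p': 0.67}, {'xy': [355.7, 275.0], 'p': 0.43}]
can4_c top (array([ 0.5032, -0.3509,  0.014 ]), array([ 0.5037, -0.352 ,  0.014 ]), 255) [{'xy': [428.7, 200.3], 'p': 0.49}]
cover_c scene (array([0.4097, 0.3778, 0.008 ]), array([0.4085, 0.3772, 0.008 ]), 277) [{'xy': [451.8, 279.0], 'p': 0.56}]
cover_c top (array([0.406 , 0.3763, 0.008 ]), array([0.4065, 0.3758, 0.008 ]), 304) [{'xy': [172.3, 236.7], 'p': 0.67}, {'xy': [218.2, 165.7], 'p': 0.54}]
corner [0.64275983 0.20885575 0.008     ]
corner [0.61095477 0.07856908 0.008     ]
corner [0.49559259 0.10655239 0.008     ]
corner [0.53075058 0.23783906 0.008     ]
stripe [ 0.65169906 -0.11182017  0.018     ]
stripe [ 0.60594082 -0.12199379  0.018     ]
[([351.2, 163.3], 0.6, np.int64(2125))]
```

View pics/lamp.png

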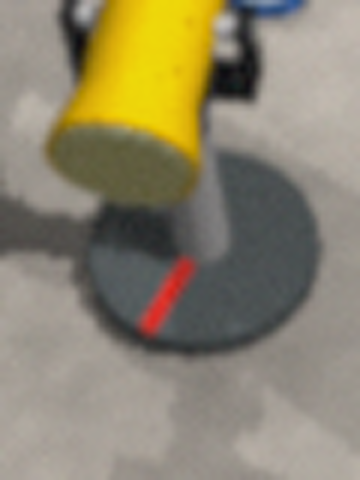

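View pics/lamp2.png

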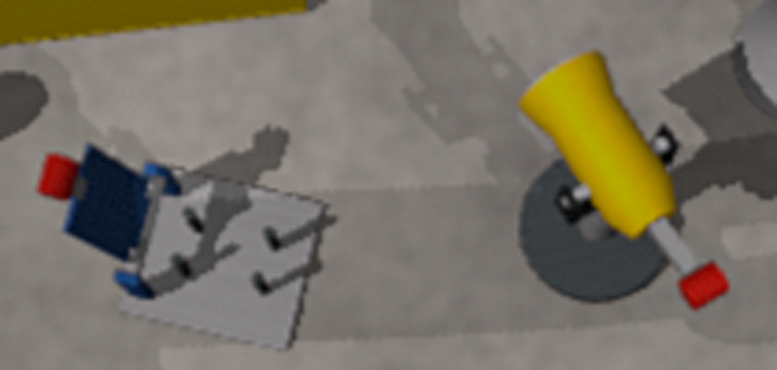

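```bash
python3 - <<'E'
from h import *
from scipy.optimize import least_squares
F={n:env.grab_frame(n) for n in("scene","top")}
f=F["top"]
P=[onz(f,u,.064)[:2] for u in [(241.4,167.6),(263.5,174),(238.6,181.6),(260.8,186.8)]];print("pins",P,np.mean(P,0))
for nm,z in(("pocket",.008),):
  for n in F: print([ (np.round(onz(F[n],r["xy"],z),3),round(r["p"],2)) for r in env.spot_point(n,nm)[:2]])
# lamp base: dark bluish-grey pixels, fit circle outer boundary
for n,c in(("scene",(274,231)),("top",(351,170))):
    im=F[n]["image"].astype(int);m=((im.max(2)<85)&(im[...,0]>=im[...,2]+3)).astype(np.uint8)
    yy,xx=np.mgrid[:400,:640];m[np.hypot(xx-c[0],yy-c[1])>32]=0
    m=cv2.morphologyEx(m,cv2.MORPH_OPEN,np.ones((3,3),np.uint8))
    ys,xs=np.nonzero(m);X=np.array([onz(F[n],(x,y),.018)[:2] for x,y in zip(xs,ys)])
    h=cv2.convexHull(X.astype(np.float32)*1000)[:,0]/1000
    r=least_squares(lambda q:np.hypot(*(h-q[:2]).T)-.06,[.597,-.125],loss="soft_l1",f_scale=.002)
    print(n,len(xs),r.x,np.round(r.fun*1000,1))
im=F["scene"]["image"].astype(int);m=(im[...,2]>im[...,1]+60);yy,xx=np.mgrid[:400,:640];m&=np.hypot(xx-268.5,yy-234.5)<12
m&=~(im[...,1]>110);ys,xs=np.nonzero(m)
X=np.array([onz(F["scene"],(x,y),.018)[:2] for x,y in zip(xs,ys)]);c=X.mean(0);v=np.linalg.svd(X-c)[2][0];print(len(xs),c,v,np.degrees(np.arctan2(v[1],v[0])))
for u in [(272,228.7),(265,240.5)]:print(onz(F["scene"],u,.018))
E
```

```text
pins [array([0.59120838, 0.17816868]), array([0.57279592, 0.11666602]), array([0.55171927, 0.18520732]), array([0.53682019, 0.12374602])] [0.56313594 0.15094701]
[(array([0.562, 0.154, 0.008]), 0.59)]
[(array([0.566, 0.153, 0.008]), 0.67)]
scene 302 [ 0.5974649  -0.13007094] [ -2.6  -1.8  -0.4   2.6   3.1   2.5   1.3  -1.3  -1.   -0.4   0.4   0.2
  -2.4  -1.7  -5.5  -6.5 -23.4 -20.  -16.5]
top 692 [ 0.59285651 -0.13043316] [ -3.7  -4.3  -4.   -2.1  -1.7  -2.1  -2.2   0.5  -0.1  -0.    0.3   0.5
   0.6   0.6  -0.   -1.1  -0.8  -0.4  -1.   -1.5  -1.3  -0.8  -1.8  -6.1
 -11.  -14.6  -6.6]
47 [ 0.62815989 -0.12086486] [0.96399631 0.2659156 ] 15.421365015687597
[ 0.60515267 -0.12273351  0.018     ]
[ 0.64858562 -0.11067173  0.018     ]
```

```bash
python3 - <<'E'
from h import *
move([((.507,-.182,.30),30.6)])
E
```

```text
[0.6174,-0.4316,-0.0839,0,0,-0.0211],
```

Request:
move_arm([
  [0.6174,-0.4316,-0.0839,0,0,-0.021],
  [0.6174,-0.4316,-0.0839,0,0,-0.021],
  [0.6174,-0.4316,-0.0839,0,0,-0.021],
  [0.6174,-0.4316,-0.0839,0,0,-0.021],
  [0.6174,-0.4316,-0.0839,0,0,-0.021],
  [0.6174,-0.4316,-0.0839,0,0,-0.021],
  [0.6174,-0.4316,-0.0839,0,0,-0.021],
  [0.6174,-0.4316,-0.0839,0,0,-0.021],
  [0.6174,-0.4316,-0.0839,0,0,-0.021],
  [0.6174,-0.4316,-0.0839,0,0,-0.021],
  [0.6174,-0.4316,-0.0839,0,0,-0.021],
  [0.6174,-0.4316,-0.0839,0,0,-0.021],
], fingers=0.0, force=50)

```text
time_s: 3.75
tool_pos: [0.5089, -0.1771, 0.4564]
orientation: [179.9, -0.2, 31.0]
force: [0.4, -0.4, -0.2]
finger_gap: 0.0428
```

```bash
python3 - <<'E'
from h import *
s=env.grab_frame("scene")["image"];t=env.grab_frame("top")["image"]
cv2.imwrite("pics/a1.png",np.hstack([cv2.resize(s[60:260,190:370],None,fx=2.2,fy=2.2,interpolation=2),cv2.resize(t[100:300,300:480],None,fx=2.2,fy=2.2,interpolation=2)]))
move([((.507,-.182,.224),30.6)])
E
```

```text
[-0.0018,0.0014,0.1273,0.0002,0,0.0009],
```

View pics/a1.png

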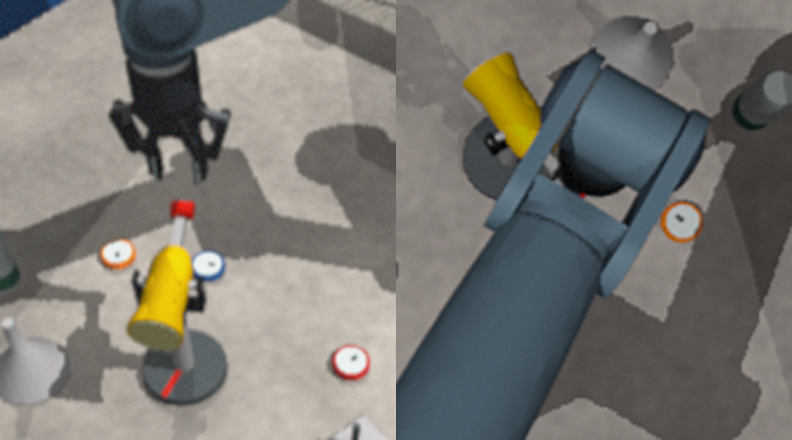

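The gripper is centred over the knob (crop 182,210), with its jaws across the knob. Next I descend and close.

Request:
move_arm([
  [-0.002,0.001,0.06,0,0,0.001],
  [-0.002,0.001,0.127,0,0,0.001],
  [-0.002,0.001,0.127,0,0,0.001],
  [-0.002,0.001,0.127,0,0,0.001],
  [-0.002,0.001,0.127,0,0,0.001],
])

```text
time_s: 4.27
tool_pos: [0.5069, -0.183, 0.381]
orientation: [179.8, -0.1, 30.5]
force: [1.1, 0.5, 0.7]
finger_gap: 0.0426
```

Request:
move_arm([
  [0,0,0,0,0,0],
  [0,0,0,0,0,0],
  [0,0,0,0,0,0],
  [0,0,0,0,0,0],
  [0,0,0,0,0,0],
  [0,0,0,0,0,0],
], fingers=1, force=60)

```text
time_s: 4.77
tool_pos: [0.5072, -0.1835, 0.3835]
orientation: [179.6, -0.1, 30.5]
force: [-5.0, -1.4, 6.6]
finger_gap: 0.0271
```

```bash
python3 - <<'E'
from h import *
L=np.array([.595,-.130])
def K(h,t):
    h,t=np.radians([h,t]);r=-.1*np.cos(t)+.02*np.sin(t);return (L[0]+r*np.cos(h),L[1]+r*np.sin(h),.2+.1*np.sin(t)+.02*np.cos(t)),np.degrees(h)
n=12
move([K(30.6+(96.1-30.6)*i/n,34.2*i/n) for i in range(1,n+1)])
print(env.read_state()["tool_pos"])
E
```

```text
[0.0073,0.0133,0.0059,0.002,-0.0003,-0.0307],
[0.0118,0.0285,-0.0021,0.002,-0.0002,-0.0611],
[0.0181,0.0428,-0.01,0.002,-0.0001,-0.0914],
[0.0259,0.0561,-0.0178,0.002,0,-0.1217],
[0.0352,0.0681,-0.0254,0.002,0.0001,-0.152],
[0.0458,0.0787,-0.0329,0.002,0.0002,-0.1823],
[0.0574,0.0878,-0.0402,0.002,0.0003,-0.2127],
[0.0698,0.0951,-0.0472,0.002,0.0004,-0.243],
[0.0827,0.1006,-0.0541,0.002,0.0005,-0.2733],
[0.0959,0.1044,-0.0606,0.002,0.0006,-0.3036],
[0.1092,0.1063,-0.067,0.002,0.0007,-0.334],
[0.1222,0.1064,-0.073,0.002,0.0008,-0.3643],
[ 0.50718264 -0.18352916  0.38345329]
```

Request:
move_arm([
  [0.006,0.013,0.002,0,0,-0.031],
  [0.012,0.0285,-0.004,0,0,-0.061],
  [0.018,0.043,-0.011,0,0,-0.091],
  [0.026,0.056,-0.018,0,0,-0.122],
  [0.035,0.068,-0.025,0,0,-0.152],
  [0.046,0.079,-0.033,0,0,-0.182],
  [0.057,0.088,-0.04,0,0,-0.213],
  [0.07,0.095,-0.047,0,0,-0.243],
  [0.083,0.1,-0.054,0,0,-0.273],
  [0.096,0.104,-0.061,0,0,-0.304],
  [0.109,0.106,-0.067,0,0,-0.334],
  [0.122,0.106,-0.073,0,0,-0.364],
])

```text
time_s: 5.77
tool_pos: [0.6019, -0.2018, 0.426]
orientation: [-179.9, 0.4, 96.3]
force: [-4.1, -4.1, -7.1]
finger_gap: 0.0271
```

```bash
python3 - <<'E'
from h import *
F={n:env.grab_frame(n) for n in("scene","top")}
s,t=F["scene"]["image"],F["top"]["image"]
cv2.imwrite("pics/a2.png",np.hstack([cv2.resize(s[100:300,190:370],None,fx=2.2,fy=2.2,interpolation=2),cv2.resize(t[90:290,230:410],None,fx=2.2,fy=2.2,interpolation=2)]))
print(env.read_state())
move([((.6026,-.2011,.2727),96.1)])
E
```

```text
{'time_s': 5.8667, 'joints': array([-28.64541365,  11.0432004 ,  90.43054466,  -0.33582337,
        78.34167112, -34.77251702]), 'joint_vel': array([-0.46804812, -0.61391343,  0.74256835,  0.24154886, -0.09423401,
        3.01372301]), 'effort': array([  2.33996764, -42.97193527, -36.52231693,   1.60793155,
        -0.58739768,   0.29724103]), 'tool_pos': array([ 0.60220392, -0.20117622,  0.42670622]), 'orientation': array([-179.96376212,    0.37550191,   96.19455404]), 'force': array([-5.03444598, -1.51015681, -3.90646314]), 'torque': array([-0.85001404,  0.78882671,  0.61716046]), 'finger_gap': 0.027046485365681966}
[0,0.0007,-0.0017,-0.0002,0.0021,0.0005],
```

View pics/a2.png

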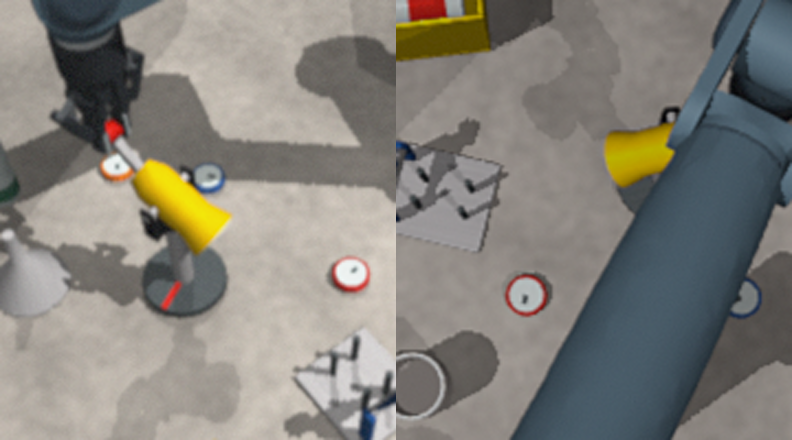

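The lamp head has swung towards the pocket with the knob still gripped. I apply a small correction, release and lift.

Request:
move_arm([
  [0,0.001,-0.002,0,0.002,0],
  [0,0.001,-0.002,0,0.002,0],
  [0,0.001,-0.002,0,0.002,0],
])

```text
time_s: 6.12
tool_pos: [0.6024, -0.2015, 0.427]
orientation: [-179.8, 0.1, 96.2]
force: [-4.5, -3.5, -5.7]
finger_gap: 0.027
```

Request:
move_arm([
  [0,0,0,0,0,0],
  [0,0,0,0,0,0],
  [0,0,0,0,0,0],
  [0,0,0,0,0,0],
  [0,0,-0.05,0,0,0],
  [0,0,-0.11,0,0,0],
  [0,0,-0.16,0,0,0],
  [0,0,-0.16,0,0,0],
], fingers=0)

```text
time_s: 6.78
tool_pos: [0.6029, -0.2012, 0.5325]
orientation: [179.4, 0.5, 96.2]
force: [1.4, 0.2, 0.8]
finger_gap: 0.0426
```

```bash
python3 - <<'E'
from h import *
move([((.440,.050,.12),-90)])
move([((.440,.050,.12),76)])
E
```

```text
[0.4493,-0.2293,0.423,-0.0041,0.005,-0.9658],
[0.4493,-0.2293,0.423,0.0036,0.0023,0.112],
```

Request:
move_arm([
  [0.449,-0.229,0,0.004,0.002,0.112],
  [0.449,-0.229,0,0.004,0.002,0.112],
  [0.449,-0.229,0,0.004,0.002,0.112],
  [0.449,-0.229,0,0.004,0.002,0.112],
  [0.449,-0.229,0,0.004,0.002,0.112],
  [0.449,-0.229,0.02,0.004,0.002,0.112],
  [0.449,-0.229,0.08,0.004,0.002,0.112],
  [0.449,-0.229,0.15,0.004,0.002,0.112],
  [0.449,-0.229,0.22,0.004,0.002,0.112],
  [0.449,-0.229,0.29,0.004,0.002,0.112],
  [0.449,-0.229,0.36,0.004,0.002,0.112],
  [0.449,-0.229,0.4,0.004,0.002,0.112],
], fingers=-1)

```text
time_s: 7.78
tool_pos: [0.4397, 0.0505, 0.2895]
orientation: [179.9, 0.0, 76.0]
force: [0.7, -0.3, 0.3]
finger_gap: 0.0854
```

```bash
python3 - <<'E'
from h import *
F={n:env.grab_frame(n) for n in("scene","top")}
for n in F: print(n,[(np.round(r["xy"]),round(r["p"],2)) for r in env.spot_point(n,"lamp_knob")[:2]])
a={}
for n,u in dict(scene=(242,160),top=(383,154)).items():
    try:a[n]=red(F[n],u,18);print(n,a[n])
    except Exception as e:print(e)
K=tri([ray(F[n],a[n][0]) for n in F]);print("lampknob",K, [proj(F[n],K) for n in F],[proj(F[n],(.6026,-.2011,.2727)) for n in F])
s,t=F["scene"]["image"],F["top"]["image"]
cv2.imwrite("pics/a3.png",np.hstack([cv2.resize(s[100:300,190:370],None,fx=2.2,fy=2.2,interpolation=2),cv2.resize(t[90:290,230:410],None,fx=2.2,fy=2.2,interpolation=2)]))
move([((.440,.050,.022),76)])
for n,uv in (("scene",(349,225)),("top",(289,224))): print(disc("can1_c",uv,n,F[n],.014))
E
```

```text
scene [(array([241., 160.]), 0.69)]
top [(array([389., 144.]), 0.55)]
scene (array([239.38028169, 159.73239437]), np.int64(71))
top (array([390.85263158, 144.52631579]), np.int64(95))
lampknob [ 0.60129386 -0.20412201  0.26999251] [array([239.27462623, 159.71285522]), array([390.76467195, 144.60207359])] [array([239.53030881, 159.83176044]), array([389.65956776, 143.7802854 ])]
[0,-0.0005,0.1905,-0.0004,0.0003,-0.0001],
(array([0.444 , 0.0506, 0.014 ]), array([0.4433, 0.0504, 0.014 ]), 191)
None
```

View pics/a3.png

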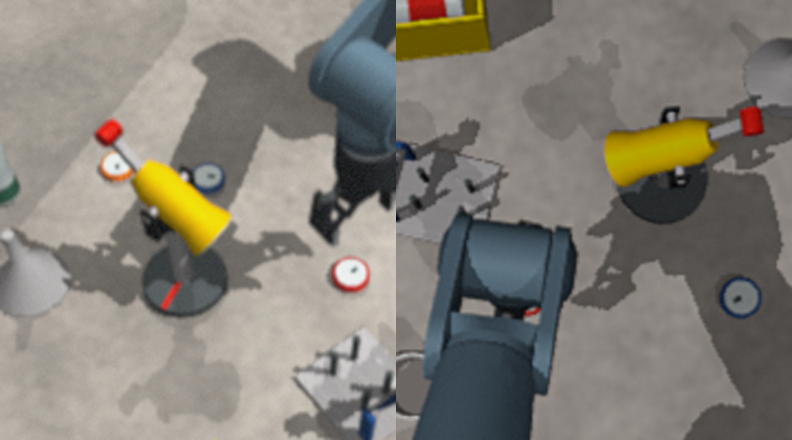

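The lamp stands tilted towards the pocket. The knob was found 3 mm from plan, at (239,160) in scene and (391,145) in top. I check the aim by fitting the barrel silhouette.

```bash
cat > lamp.py <<'E'
from h import *
from scipy.optimize import minimize
PK=np.array([.565,.151,.008])
def fit(F,kpx,h0,t0,P=PK):
    M={}
    for n in F:
        im=F[n]["image"].astype(int);m=(im[...,2]>im[...,0]+60)&(im[...,1]>im[...,0]+40)&(im[...,1]>.6*im[...,2])
        c=proj(F[n],(.595,-.13,.2));yy,xx=np.mgrid[:400,:640];m&=np.hypot(xx-c[0],yy-c[1])<50
        k,lab,st,_=cv2.connectedComponentsWithStats(m.astype(np.uint8));M[n]=lab==1+np.argmax(st[1:,4])
    a=np.linspace(0,2*np.pi,40)
    def frame(q): return q[:3],Ro.from_euler("zy",[q[3],q[4]]).as_matrix()
    def pts(q,secs):
        o,R=frame(q);return np.vstack([o+np.c_[np.full(40,x),r*np.cos(a),r*np.sin(a)]@R.T for x,r in secs])
    def cost(q):
        e=0
        for n in F:
            m=np.zeros((1600,2560),np.uint8)
            for sec in ([(-.045,.027),(q[5],q[6])],[(q[5],q[6]),(.075,.034)]):
                X=pts(q,sec);uv=np.array([proj(F[n],x) for x in X])
                cv2.fillConvexPoly(m,cv2.convexHull(((uv+.5)*4).astype(np.int32)),1)
            mm=cv2.resize(m.astype(np.float32),(640,400),interpolation=cv2.INTER_AREA)
            e+=np.abs(mm-M[n]).sum()/M[n].sum()
            if n in kpx:
                o,R=frame(q);e+=.02*np.sum((proj(F[n],o+R@[-.1,0,.02])-kpx[n])**2)
        return e+ ((q[2]-.2)/.003)**2*.02+np.sum(((q[:2]-[.595,-.130])/.004)**2)*.02
    q0=np.array([.595,-.130,.2,h0,t0,.03,.028]);S=np.vstack([q0]+[q0+d for d in np.diag([.004,.004,.003,.05,.05,.02,.003])])
    r=minimize(cost,q0,method="Nelder-Mead",options=dict(initial_simplex=S,maxiter=500,xatol=1e-4,fatol=1e-4))
    o,R=frame(r.x);print("fit",np.round(r.x,4),"cost",round(r.fun,3),"heading",np.degrees(r.x[3]).round(1),"tilt",np.degrees(r.x[4]).round(1),"pocket in head",np.round(R.T@(P-o),4))
E
python3 - <<'E'
from lamp import *
F={n:env.grab_frame(n) for n in("scene","top")}
k={n:red(F[n],u,14)[0] for n,u in dict(scene=(240,160),top=(391,144.5)).items()}
fit(F,k,np.radians(96),np.radians(34))
fit(F,{},np.radians(96),np.radians(34))
E
```

```text
fit [ 0.5877 -0.1281  0.202   0.8693  1.4978  0.0698  0.0261] cost 0.527 heading 49.8 tilt 85.8 pocket in head [ 0.3369  0.0336 -0.0368]
fit [ 0.5913 -0.1286  0.1982  1.4905  0.6658  0.0778  0.0268] cost 0.527 heading 85.4 tilt 38.1 pocket in head [ 0.2864 -0.074  -0.1658]
```

Request:
move_arm([
  [0,0,0.06,0,0,0],
  [0,0,0.12,0,0,0],
  [0,0,0.17,0,0,0],
  [0,0,0.19,0,0,0],
  [0,0,0.19,0,0,0],
])

```text
time_s: 8.6
tool_pos: [0.4414, 0.0496, 0.1784]
orientation: [179.9, 0.0, 76.0]
force: [-0.5, -0.3, 0.6]
finger_gap: 0.0857
```

Request:
move_arm([
  [0,0,0.006,0,0,0],
  [0,0,0.011,0,0,0],
  [0,0,0.011,0,0,0],
])

```text
time_s: 8.85
tool_pos: [0.4422, 0.0495, 0.1731]
orientation: [179.7, 0.0, 76.0]
force: [0.0, 0.1, 0.4]
finger_gap: 0.0855
```

```bash
sed -i 's/from_euler("zy"/from_euler("ZY"/' lamp.py; python3 - <<'E'
from lamp import *
F={n:env.grab_frame(n) for n in("scene","top")}
k={n:red(F[n],u,14)[0] for n,u in dict(scene=(240,160),top=(391,144.5)).items()}
fit(F,k,np.radians(96),np.radians(34))
fit(F,{},np.radians(96),np.radians(34))
s=F["scene"]["image"]
cv2.imwrite("pics/a4.png",cv2.resize(s[140:260,300:400],None,fx=5,fy=5,interpolation=2))
E
```

```text
fit [ 0.5914 -0.1291  0.2014  1.7044  0.5432  0.0518  0.0271] cost 0.254 heading 97.7 tilt 31.1 pocket in head [ 0.3406 -0.0111 -0.0203]
fit [ 0.5915 -0.1289  0.2015  1.705   0.5465  0.0438  0.0263] cost 0.239 heading 97.7 tilt 31.3 pocket in head [ 0.3405 -0.0112 -0.0193]
```

View pics/a4.png

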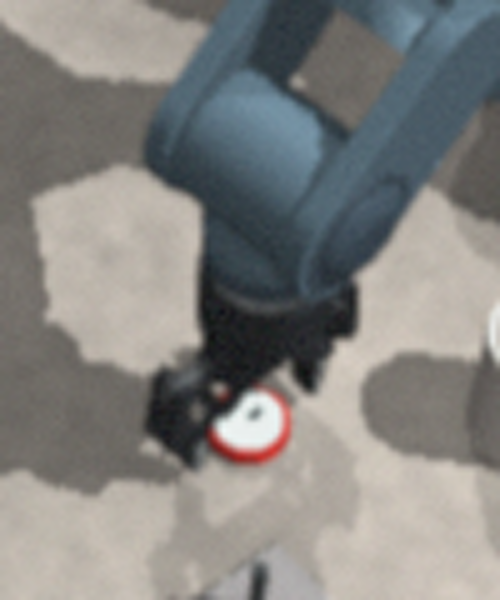

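The can (crop 248,425) sits centred between the fingers, ready to grip. Both lamp fits put the pocket 20 mm off in the head's z, which is too close to the limit, so I re-aim before touching any can.

```bash
python3 - <<'E'
from h import *
move([((.4422,.0495,.35),76),((.6013,-.2041,.37),96.7),((.6013,-.2041,.269),96.7)])
E
```

```text
[-0.0002,0.0027,-0.5533,0.0014,0.0001,-0.0001],
[-0.346,0.3625,-0.5849,0.0014,0.0004,-0.1151],
[-0.346,0.3617,-0.4166,0.0014,0.0004,-0.1151],
```

Request:
move_arm([
  [0,0.002,-0.07,0,0,0],
  [0,0.002,-0.14,0,0,0],
  [0,0.002,-0.21,0,0,0],
  [0,0.002,-0.28,0,0,0],
  [-0.02,0.02,-0.35,0,0,-0.01],
  [-0.06,0.06,-0.41,0,0,-0.03],
  [-0.1,0.1,-0.46,0,0,-0.05],
  [-0.14,0.145,-0.5,0,0,-0.07],
  [-0.19,0.195,-0.54,0,0,-0.09],
  [-0.23,0.24,-0.57,0,0,-0.1],
  [-0.28,0.285,-0.585,0,0,-0.115],
  [-0.346,0.3625,-0.585,0,0,-0.115],
], fingers=0)

```text
time_s: 9.95
tool_pos: [0.5786, -0.1714, 0.5261]
orientation: [179.4, 0.3, 96.8]
force: [-0.2, 0.4, 0.6]
finger_gap: 0.0427
```

```bash
python3 - <<'E'
from h import *
move([((.6013,-.2041,.37),96.7),((.6013,-.2041,.269),96.7)])
E
```

```text
[-0.0586,0.0311,0.0026,0.0032,0.0019,0.0004],
[-0.0576,0.0295,0.1709,0.0032,0.0019,0.0004],
```

Request:
move_arm([
  [-0.058,0.031,0,0.003,0.002,0],
  [-0.058,0.031,0,0.003,0.002,0],
  [-0.058,0.031,0,0.003,0.002,0],
  [-0.058,0.03,0.06,0.003,0.002,0],
  [-0.058,0.03,0.12,0.003,0.002,0],
  [-0.058,0.03,0.171,0.003,0.002,0],
  [-0.058,0.03,0.171,0.003,0.002,0],
  [-0.058,0.03,0.171,0.003,0.002,0],
])

```text
time_s: 10.62
tool_pos: [0.601, -0.2031, 0.4233]
orientation: [-179.9, -0.1, 96.8]
force: [-0.5, -0.0, 1.2]
finger_gap: 0.0425
```

Request:
move_arm([
  [0,0,0,0,0,0],
  [0,0,0,0,0,0],
  [0,0,0,0,0,0],
  [0,0,0,0,0,0],
  [0,0,0,0,0,0],
  [0,0,0,0,0,0],
], fingers=1)

```text
time_s: 11.12
tool_pos: [0.6014, -0.2032, 0.4264]
orientation: [179.9, -0.0, 96.8]
force: [-0.0, 1.6, 6.9]
finger_gap: 0.0268
```

```bash
python3 - <<'E'
from h import *
s=env.read_state();p=s["tool_pos"];print(p,s["orientation"])
g=p-[0,0,.155]
move([(g+[-.0013,.0035,.0027],95.7)])
E
```

```text
[ 0.60142643 -0.20319559  0.42635894] [ 1.79885993e+02 -1.79413320e-03  9.68424308e+01]
[0.0061,-0.0014,-0.0045,0.0006,0,0.0063],
```

Request:
move_arm([
  [0.003,-0.001,-0.002,0,0,0.003],
  [0.006,-0.0015,-0.005,0,0,0.006],
  [0.006,-0.0015,-0.005,0,0,0.006],
  [0.006,-0.0015,-0.005,0,0,0.006],
  [0.006,-0.0015,-0.005,0,0,0.006],
  [0.006,-0.0015,-0.005,0,0,0.006],
])

```text
time_s: 11.62
tool_pos: [0.6, -0.2002, 0.4292]
orientation: [179.9, 0.0, 95.7]
force: [0.1, -5.3, -2.9]
finger_gap: 0.0268
```

Request:
move_arm([
  [0,0,0,0,0,0],
  [0,0,0,0,0,0],
  [0,0,0,0,0,0],
  [0,0,0,0,0,0],
  [0,0,-0.05,0,0,0],
  [0,0,-0.11,0,0,0],
  [0,0,-0.16,0,0,0],
  [0,0,-0.16,0,0,0],
], fingers=0)

```text
time_s: 12.28
tool_pos: [0.6001, -0.1999, 0.5343]
orientation: [179.2, 0.4, 95.7]
force: [1.3, 1.1, 0.5]
finger_gap: 0.0427
```

```bash
python3 - <<'E'
from lamp import *
F={n:env.grab_frame(n) for n in("scene","top")}
fs=F["scene"]
try:print(red(fs,(240,160),14))
except Exception as e: print(e)
move([((.440,.050,.12),76)])
E
```

```text
(array([240.07228916, 158.78313253]), np.int64(83))
[0.442,-0.2256,0.4187,0.0018,0.0005,0.1097],
```

Request:
move_arm([
  [0.442,-0.226,0,0.002,0,0.11],
  [0.442,-0.226,0,0.002,0,0.11],
  [0.442,-0.226,0,0.002,0,0.11],
  [0.442,-0.226,0,0.002,0,0.11],
  [0.442,-0.226,0,0.002,0,0.11],
  [0.442,-0.226,0.02,0.002,0,0.11],
  [0.442,-0.226,0.08,0.002,0,0.11],
  [0.442,-0.226,0.15,0.002,0,0.11],
  [0.442,-0.226,0.22,0.002,0,0.11],
  [0.442,-0.226,0.29,0.002,0,0.11],
  [0.442,-0.226,0.36,0.002,0,0.11],
  [0.442,-0.226,0.419,0.002,0,0.11],
], fingers=-1)

```text
time_s: 13.38
tool_pos: [0.4383, 0.0505, 0.2835]
orientation: [-179.9, 0.1, 76.0]
force: [1.0, -0.2, 0.1]
finger_gap: 0.0855
```

```bash
python3 - <<'E'
from lamp import *
F={n:env.grab_frame(n) for n in("scene","top")}
k={n:red(F[n],u,14)[0] for n,u in dict(scene=(240,160),top=(391,144.5)).items()};print(k,tri([ray(F[n],k[n]) for n in F]))
fit(F,k,np.radians(96),np.radians(34))
fit(F,{},np.radians(96),np.radians(34))
for n in F:
    print(n,[(np.round(onz(F[n],r["xy"],.2),4),round(r["p"],2)) for r in env.spot_point(n,"lamp_head")[:2]])
for n,uv in (("scene",(349,225)),("top",(289,224))): print(disc("can1_c",uv,n,F[n],.014))
move([((.441,.050,.018),76)])
E
```

```text
{'scene': array([240.22535211, 159.30985915]), 'top': array([390.21212121, 144.42424242])} [ 0.60052681 -0.20177349  0.2726658 ]
fit [ 0.5919 -0.1289  0.2014  1.6882  0.5685  0.0467  0.0266] cost 0.268 heading 96.7 tilt 32.6 pocket in head [ 0.341  -0.006  -0.0116]
fit [ 0.5915 -0.1286  0.2011  1.6968  0.5813  0.044   0.0264] cost 0.257 heading 97.2 tilt 33.3 pocket in head [ 0.3406 -0.0089 -0.0072]
scene [(array([ 0.5993, -0.1265,  0.2   ]), 0.96)]
top [(array([ 0.5959, -0.1299,  0.2   ]), 0.62)]
(array([0.4434, 0.0502, 0.014 ]), array([0.4436, 0.05  , 0.014 ]), 202)
None
[0.0006,-0.0007,0.1937,0.0013,0.0003,-0.0003],
```

The aim is now within about 10 mm by both fits. I pick the red can.

Request:
move_arm([
  [0,0,0.065,0.001,0,0],
  [0.001,0,0.13,0.001,0,0],
  [0.001,0,0.17,0.001,0,0],
  [0.001,0,0.19,0.001,0,0],
  [0.001,0,0.191,0.001,0,0],
  [0.001,0,0.191,0.001,0,0],
])

```text
time_s: 14.18
tool_pos: [0.4429, 0.0499, 0.1765]
orientation: [179.8, 0.0, 75.9]
force: [0.4, -0.3, -0.3]
finger_gap: 0.0854
```

Request:
move_arm([
  [0,0,0,0,0,0],
  [0,0,0,0,0,0],
  [0,0,0,0,0,0],
  [0,0,0,0,0,0],
  [0,0,0,0,0,0],
], fingers=0.4, force=30)

```text
time_s: 14.6
tool_pos: [0.4442, 0.0498, 0.1787]
orientation: [179.5, 0.0, 75.9]
force: [-1.5, 0.6, 9.6]
finger_gap: 0.0524
```

```bash
python3 - <<'E'
from h import *
print(env.read_state()["tool_pos"])
move([((.444,.0498,.13),76),((.565,.151,.13),76)])
E
```

```text
[0.44422959 0.04977704 0.17873313]
[-0.0001,0.001,-0.1771,0.0025,0.0001,-0.0003],
[0.2125,0.1557,-0.176,0.0025,0.0001,-0.0003],
```

Request:
move_arm([
  [0,0,-0.06,0.002,0,0],
  [0,0,-0.12,0.002,0,0],
  [0,0,-0.177,0.002,0,0],
  [0.05,0.035,-0.177,0.002,0,0],
  [0.1,0.07,-0.177,0.002,0,0],
  [0.15,0.11,-0.177,0.002,0,0],
  [0.2,0.145,-0.177,0.002,0,0],
  [0.2125,0.156,-0.177,0.002,0,0],
  [0.2125,0.156,-0.177,0.002,0,0],
  [0.2125,0.156,-0.177,0.002,0,0],
])

```text
time_s: 15.43
tool_pos: [0.565, 0.151, 0.2858]
orientation: [179.9, 0.0, 76.0]
force: [-0.5, 0.2, 0.3]
finger_gap: 0.0522
```

```bash
python3 - <<'E'
from h import *
F={n:env.grab_frame(n) for n in("scene","top")}
s,t=F["scene"]["image"],F["top"]["image"]
cv2.imwrite("pics/a5.png",np.hstack([cv2.resize(s[180:310,290:420],None,fx=3,fy=3,interpolation=2),cv2.resize(t[110:240,180:310],None,fx=3,fy=3,interpolation=2)]))
print(env.read_state()["tool_pos"]);move([((.565,.151,.034),76)])
E
```

```text
[0.56429632 0.15034409 0.28550204]
[0.0015,0.0008,0.1608,0.0002,0.0003,-0.0005],
```

View pics/a5.png

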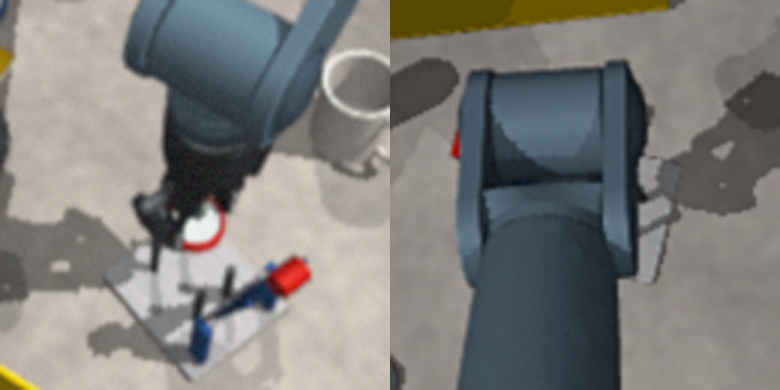

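The can is held level (crop 205,225), and the guard knob is clear of the wrist in plan. I lower it.

Request:
move_arm([
  [0.001,0.001,0.05,0,0,0],
  [0.001,0.001,0.1,0,0,0],
  [0.001,0.001,0.13,0,0,0],
  [0.001,0.001,0.15,0,0,0],
  [0.001,0.001,0.16,0,0,0],
  [0.001,0.001,0.162,0,0,0],
])

```text
time_s: 16.03
tool_pos: [0.5662, 0.1503, 0.1905]
orientation: [179.8, -0.1, 75.8]
force: [-1.3, 1.8, 15.2]
finger_gap: 0.0517
```

Request:
move_arm([
  [0,0,0,0,0,0],
  [0,0,-0.002,0,0,0],
  [0,0,-0.004,0,0,0],
  [0,0,-0.004,0,0,0],
  [0,0,-0.05,0,0,0],
  [0,0,-0.12,0,0,0],
  [0,0,-0.19,0,0,0],
  [0,0,-0.25,0,0,0],
  [0,0,-0.3,0,0,0],
  [0,0,-0.3,0,0,0],
], fingers=-0.7)

```text
time_s: 16.87
tool_pos: [0.5668, 0.1504, 0.3786]
orientation: [179.0, -0.3, 75.9]
force: [0.6, 0.3, 1.4]
finger_gap: 0.0728
```

```bash
python3 - <<'E'
from h import *
move([((.437,-.227,.20),76)])
E
```

```text
[-0.663,-0.0567,0.0351,0.0053,-0.0015,-0.0008],
```

Request:
move_arm([
  [-0.06,-0.03,0,0.003,0,0],
  [-0.12,-0.06,0,0.003,0,0],
  [-0.18,-0.09,0,0.003,0,0],
  [-0.24,-0.12,0,0.003,0,0],
  [-0.3,-0.14,0,0.003,0,0],
  [-0.36,-0.13,0.01,0.003,0,0],
  [-0.42,-0.12,0.02,0.003,0,0],
  [-0.48,-0.1,0.035,0.003,0,0],
  [-0.54,-0.09,0.035,0.003,0,0],
  [-0.6,-0.07,0.035,0.005,0,0],
  [-0.663,-0.057,0.035,0.005,-0.001,0],
  [-0.663,-0.057,0.035,0.005,-0.001,0],
], fingers=-1)

```text
time_s: 17.87
tool_pos: [0.4361, -0.2319, 0.3549]
orientation: [179.9, 0.0, 75.5]
force: [0.3, 0.6, -0.1]
finger_gap: 0.0851
```

```bash
python3 - <<'E'
from lamp import *
F={n:env.grab_frame(n) for n in("scene","top")}
k={n:red(F[n],u,14)[0] for n,u in dict(scene=(240,160),top=(391,144.5)).items() if n=="top" or 1};print(k)
s,t=F["scene"]["image"],F["top"]["image"]
cv2.imwrite("pics/a6.png",np.hstack([cv2.resize(s[140:310,210:400],None,fx=2.2,fy=2.2,interpolation=2),cv2.resize(t[90:260,220:410],None,fx=2,fy=2.2,interpolation=2)]))
for n,uv in (("scene",(284,180)),("top",(386,225))): print(disc("can3_c",uv,n,F[n],.014))
for n in F:
  u=proj(F[n],(.565,.151,.022)); print(n,u,[(r["xy"],onz(F[n],r["xy"],.022)[:2],r["p"]) for r in env.regions_of(n,"can1_c")[:2]])
print(env.read_state()["tool_pos"]);move([((.4365,-.2265,.022),76)])
E
```

```text
{'scene': array([240.15853659, 158.81707317]), 'top': array([390.26, 144.46])}
(array([ 0.4378, -0.2203,  0.014 ]), array([ 0.4359, -0.2222,  0.014 ]), 183)
None
scene [352.41280053 269.98289157] [([348.9, 268.9], array([0.56849248, 0.14128599]), 0.81)]
top [252.80849882 179.61656171] [([253.7, 181.1], array([0.56068284, 0.14840107]), 0.78)]
[ 0.43678651 -0.22574465  0.35461746]
[-0.002,-0.0002,0.296,0.0001,-0.0007,-0.0003],
```

View pics/a6.png

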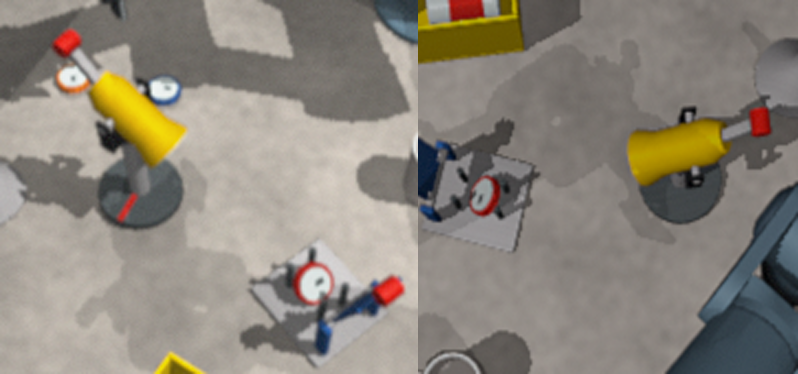

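The red can in the pocket looks tilted: it is narrow in top (crop 485,196) and rounder than it should be in scene. I zoom in.

```bash
python3 - <<'E'
from h import *
F={n:env.grab_frame(n) for n in("scene","top")}
s,t=F["scene"]["image"],F["top"]["image"]
cv2.imwrite("pics/a7.png",np.hstack([cv2.resize(s[245:305,320:395],None,fx=5.3,fy=5.3,interpolation=2),cv2.resize(t[150:210,220:290],None,fx=5.3,fy=5.3,interpolation=2)]))
E
```

```text
(no output)
```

View pics/a7.png

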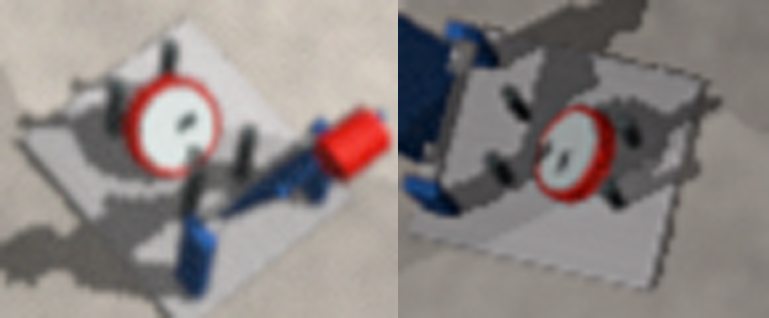

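The can leans: its -y edge sits up on the -y pins and its +y edge is on the floor. It was placed too far towards -y. I refine the pocket pose by matching the pins in both initial images.

```bash
python3 - <<'E'
from h import *
from scipy.optimize import minimize
F={n:env.grab_frame(n) for n in("scene","top")}
for tag,cams in (("both",("scene","top")),("top",("top",)),("scene",("scene",))):
  I={n:cv2.GaussianBlur(cv2.cvtColor(cv2.imread(f"pics/{n}0.png"),6).astype(np.float32),(0,0),.8) for n in cams}
  def cost(q):
    R=Ro.from_euler("z",q[2]).as_matrix();e=0
    for a in(-1,1):
      for b in(-1,1):
        P=np.array([R@[a*.018,b*.031,z]+[q[0],q[1],0] for z in np.linspace(.012,.062,20)])
        for n in cams:
          u=np.array([proj(F[n],p) for p in P],np.float32)
          v=cv2.remap(I[n],u[:,0].copy(),u[:,1].copy(),1);e+=np.minimum(v,110).mean()
    return e/4/len(cams)
  best=min(((cost((x,y,np.radians(w))),x,y,w) for x in np.arange(.55,.581,.003) for y in np.arange(.138,.166,.003) for w in (-18,-14,-10)))
  r=minimize(cost,[best[1],best[2],np.radians(best[3])],method="Nelder-Mead",options=dict(initial_simplex=[[best[1]+a,best[2]+b,np.radians(best[3])+c] for a,b,c in((0,0,0),(.003,0,0),(0,.003,0),(0,0,.05))]))
  print(tag,best,r.x[:2],np.degrees(r.x[2]),r.fun)
E
```

```text
both (np.float32(57.144707), np.float64(0.5650000000000001), np.float64(0.15300000000000002), -14) [0.5669139  0.15396537] -13.637422221099868 55.50273895263672
top (np.float32(42.718906), np.float64(0.5650000000000001), np.float64(0.15300000000000002), -14) [0.56567152 0.15289859] -13.311853948043964 41.76737976074219
scene (np.float32(64.81026), np.float64(0.5710000000000001), np.float64(0.15600000000000003), -14) [0.57015695 0.15591891] -14.040195147690321 64.40814208984375
```

```bash
python3 - <<'E'
from h import *
F={n:env.grab_frame(n) for n in("scene","top")}
X=tri([ray(F["scene"],(352.5,269)),ray(F["top"],(253.5,178.7))]);print(X)
P=np.array([.567,.154,0]);Rz=Ro.from_euler("z",-13.7,degrees=True);print("in pocket",Rz.inv().apply(X-P))
print(env.read_state()["tool_pos"])
g=Rz.apply([0,-.006,0])+P
move([((.44,0,.2),76),((g[0],g[1],.2),76.3),((g[0],g[1],.05),76.3)])
E
```

```text
[0.56577456 0.14959358 0.02824054]
in pocket [-0.00014697 -0.00457129  0.02824054]
[ 0.43693172 -0.22644577  0.35510876]
[0.3673,-0.087,0.0007,0.0004,-0.0005,-0.0005],
[0.6578,0.0559,0.0013,0.0004,-0.0005,-0.0022],
[0.6574,0.0556,0.2513,0.0004,-0.0005,-0.0022],
```

Request:
move_arm([
  [0.06,-0.02,0,0,0,0],
  [0.12,-0.04,0,0,0,0],
  [0.18,-0.06,0,0,0,0],
  [0.24,-0.075,0,0,0,0],
  [0.3,-0.08,0,0,0,0],
  [0.36,-0.08,0,0,0,0],
  [0.42,-0.06,0,0,0,0],
  [0.48,-0.03,0,0,0,0],
  [0.54,0,0,0,0,-0.001],
  [0.6,0.03,0,0,0,-0.002],
  [0.658,0.056,0.001,0,0,-0.002],
  [0.658,0.056,0.001,0,0,-0.002],
], fingers=-0.8)

```text
time_s: 19.47
tool_pos: [0.568, 0.1524, 0.3548]
orientation: [179.9, -0.2, 76.5]
force: [-0.2, -0.6, 0.4]
finger_gap: 0.0764
```

```bash
python3 - <<'E'
from h import *
print(env.read_state()["tool_pos"])
P=np.array([.567,.154,0]);Rz=Ro.from_euler("z",-13.7,degrees=True)
g=Rz.apply([0,-.005,0])+P
move([((g[0],g[1],.04),76.3)])
E
```

```text
[0.56802274 0.15237906 0.35475212]
[-0.007,-0.0028,0.2662,0.0006,-0.0011,0.0012],
```

Request:
move_arm([
  [-0.007,-0.003,0.06,0,0,0.001],
  [-0.007,-0.003,0.12,0,0,0.001],
  [-0.007,-0.003,0.18,0,0,0.001],
  [-0.007,-0.003,0.23,0,0,0.001],
  [-0.007,-0.003,0.267,0,0,0.001],
  [-0.007,-0.003,0.267,0,0,0.001],
  [-0.007,-0.003,0.267,0,0,0.001],
])

```text
time_s: 20.05
tool_pos: [0.5651, 0.149, 0.1938]
orientation: [-180.0, -0.1, 76.3]
force: [0.0, -0.2, -0.4]
finger_gap: 0.0771
```

Request:
move_arm([
  [0,0,0,0,0,0],
  [0,0,0,0,0,0],
  [0,0,0,0,0,0],
  [0,0,0,0,0,0],
  [0,0,0,0,0,0],
], fingers=0.4, force=25)

```text
time_s: 20.47
tool_pos: [0.5661, 0.149, 0.1957]
orientation: [179.8, -0.2, 76.3]
force: [1.2, -0.5, 5.1]
finger_gap: 0.0525
```

Request:
move_arm([
  [0,0,-0.025,0,0,0],
  [0,0,-0.025,0,0,0],
  [0.014,0,-0.025,0,0,0],
  [0.014,0,-0.025,0,0,0],
  [0.014,0,-0.015,0,0,0],
  [0.014,0,-0.005,0,0,0],
  [0.014,0,-0.003,0,0,0],
])

```text
time_s: 21.05
tool_pos: [0.5675, 0.1571, 0.1957]
orientation: [179.9, -0.1, 76.3]
force: [-0.8, 0.1, 3.9]
finger_gap: 0.0529
```

Request:
move_arm([
  [0,0,0,0,0,0],
  [0,0,0,0,0,0],
  [0,0,0,0,0,0],
  [0,0,-0.05,0,0,0],
  [0,0,-0.12,0,0,0],
  [0,0,-0.19,0,0,0],
  [0,0,-0.25,0,0,0],
  [0,0,-0.26,0,0,0],
], fingers=-0.8)

```text
time_s: 21.72
tool_pos: [0.5691, 0.1569, 0.3602]
orientation: [179.2, -0.4, 76.4]
force: [1.5, -0.7, 0.8]
finger_gap: 0.0773
```

```bash
python3 - <<'E'
from h import *
f=env.grab_frame("scene");s=f["image"]
cv2.imwrite("pics/a8.png",cv2.resize(s[225:305,310:400],None,fx=5.3,fy=5.3,interpolation=2))
move([((.44,0,.2),76),((.4365,-.2265,.2),76)])
print(disc("can3_c",(284,180),"scene",f,.014))
E
```

```text
[-0.3047,-0.1469,0.0019,0.0037,-0.0019,0.002],
[-0.6729,-0.0635,0.0007,0.0037,-0.0019,0.002],
(array([ 0.4372, -0.2231,  0.014 ]), array([ 0.4365, -0.2235,  0.014 ]), 159)
```

View pics/a8.png

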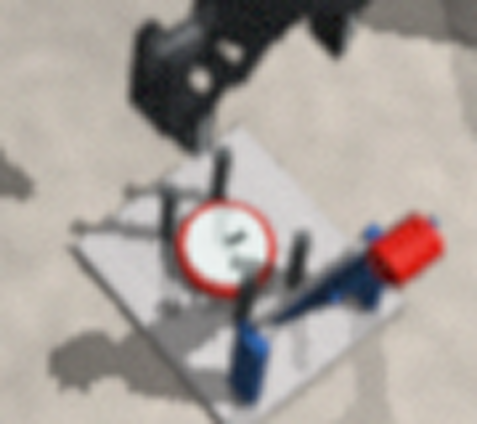

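The can now sits inside all four pins, but its tilt is unclear from this view. I clear the view and fit it numerically.

Request:
move_arm([
  [-0.06,-0.03,0,0.003,0,0],
  [-0.12,-0.06,0,0.003,0,0],
  [-0.18,-0.09,0,0.003,0,0],
  [-0.24,-0.12,0,0.003,0,0],
  [-0.3,-0.147,0,0.003,0,0],
  [-0.36,-0.13,0,0.003,0,0],
  [-0.42,-0.12,0,0.003,0,0],
  [-0.48,-0.1,0,0.003,0,0],
  [-0.54,-0.09,0,0.003,0,0],
  [-0.6,-0.08,0,0.003,0,0],
  [-0.673,-0.064,0,0.003,0,0],
  [-0.673,-0.064,0,0.003,0,0],
], fingers=-1)

```text
time_s: 22.82
tool_pos: [0.4343, -0.2313, 0.3508]
orientation: [-179.7, -0.2, 76.0]
force: [0.3, 0.1, 0.9]
finger_gap: 0.0852
```

```bash
cat > dfit.py <<'E'
from h import *
from scipy.optimize import minimize
PK=np.array([.567,.154,0]);RZ=Ro.from_euler("z",-13.7,degrees=True)
a=np.linspace(0,2*np.pi,60)
def dfit(F,nm,X0,h=.014,cams=("scene","top")):
    M={}
    for n in cams:
        u=proj(F[n],X0);r=[r for r in env.regions_of(n,nm) if np.hypot(*(np.array(r["xy"])-u))<9]
        if r: M[n]=r[0]["pixels"]
    def cost(q):
        R=Ro.from_rotvec([q[3],q[4],0]).as_matrix();e=0
        for n in M:
            X=np.vstack([q[:3]+np.c_[.027*np.cos(a),.027*np.sin(a),np.full(60,z)]@R.T for z in(-h/2,h/2)])
            m=np.zeros((1600,2560),np.uint8);uv=np.array([proj(F[n],x) for x in X])
            cv2.fillConvexPoly(m,cv2.convexHull(((uv+.5)*4).astype(np.int32)),1)
            mm=cv2.resize(m.astype(np.float32),(640,400),interpolation=cv2.INTER_AREA);e+=np.abs(mm-M[n]).sum()/M[n].sum()
        return e/len(M)+.05*((q[2]-X0[2])/.005)**2
    out=[]
    for t in((0,0),(-.6,0),(.5,.0),(0,.5),(0,-.5)):
        q0=np.r_[X0,t];S=np.vstack([q0]+[q0+d for d in np.diag([.004,.004,.003,.15,.15])])
        out.append(minimize(cost,q0,method="Nelder-Mead",options=dict(initial_simplex=S,maxiter=250)))
    r=min(out,key=lambda r:r.fun)
    print(nm,list(M),{n:int(M[n].sum()) for n in M},"cost %.3f"%r.fun,"flat-start %.3f"%out[0].fun,np.round(out[0].x,3),"best",np.round(r.x,4),"in pocket",np.round(RZ.inv().apply(r.x[:3]-PK),4))
E
python3 - <<'E'
from dfit import *
F={n:env.grab_frame(n) for n in("scene","top")}
dfit(F,"can1_c",np.array([.567,.154,.015]))
dfit(F,"can3_c",np.array([.4365,-.225,.007]))
print(env.read_state()["tool_pos"]);move([((.4365,-.2265,.03),76)])
E
```

```text
can1_c ['scene', 'top'] {'scene': 252, 'top': 299} cost 0.124 flat-start 0.124 [ 0.565  0.152  0.016  0.436 -0.062] best [ 0.5654  0.1515  0.0157  0.4359 -0.0616] in pocket [-0.001  -0.0028  0.0157]
can3_c ['scene'] {'scene': 148} cost 0.239 flat-start 0.264 [ 0.434 -0.231  0.007  0.185 -0.217] best [ 0.4302 -0.2303  0.0064  0.4849  0.9223] in pocket [-0.0419 -0.4057  0.0064]
[ 0.43521558 -0.22519811  0.35168504]
[-0.0031,0.0039,0.2778,-0.0015,-0.0017,0.0025],
```

```bash
python3 - <<'E'
from h import *
F={n:env.grab_frame(n) for n in("scene","top")}
o=[]
for n,r in(("scene",(250,300,325,390)),("top",(155,205,225,290))):
    im=F[n]["image"][r[0]:r[1],r[2]:r[3]];im=cv2.resize(im,None,fx=6,fy=6,interpolation=2)
    im2=im.copy();a=np.linspace(0,6.3,60)
    for z in(.008,.022):
        uv=np.array([(proj(F[n],(.567+.027*np.cos(t),.154+.027*np.sin(t),z))-[r[2],r[0]]+.5)*6 for t in a]).astype(int)
        cv2.polylines(im2,[uv],1,(255,0,255),1)
    o.append(np.hstack([im,im2]))
cv2.imwrite("pics/a9.png",np.vstack(o))
E
```

```text
(no output)
```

View pics/a9.png

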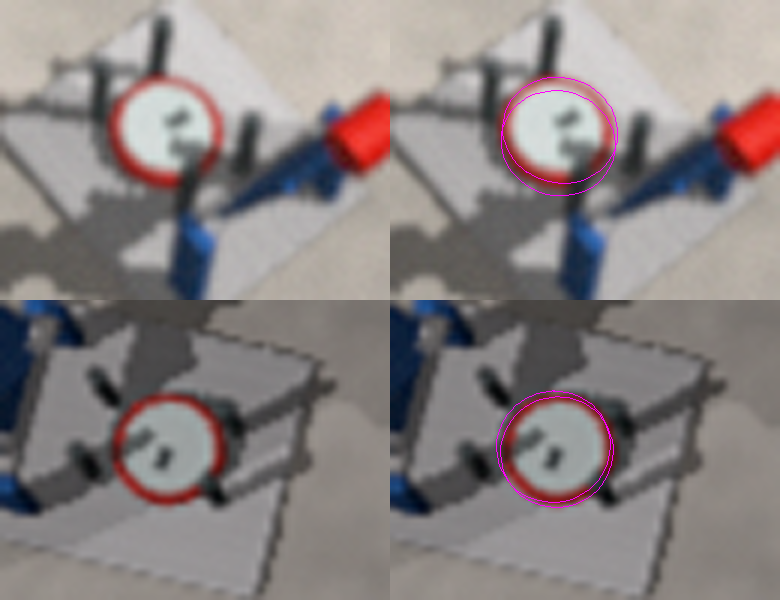

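The red can lies flat and centred: it is round in both views and matches the flat-disc outline at scene (166,130) and top (169,449) in the crop. Next is the blue can.

Request:
move_arm([
  [0,0.002,0.06,-0.0015,-0.0015,0.001],
  [0,0.002,0.12,-0.0015,-0.0015,0.001],
  [0,0.002,0.18,-0.0015,-0.0015,0.001],
  [0,0.002,0.24,-0.0015,-0.0015,0.001],
  [0,0.002,0.28,-0.0015,-0.0015,0.001],
  [0,0.002,0.293,-0.0015,-0.0015,0.001],
  [0,0.002,0.294,-0.0015,-0.0015,0.001],
  [0,0.002,0.294,-0.0015,-0.0015,0.001],
])

```text
time_s: 23.88
tool_pos: [0.4368, -0.2246, 0.1768]
orientation: [179.9, 0.0, 76.3]
force: [0.7, 0.1, 0.7]
finger_gap: 0.0853
```

Request:
move_arm([
  [0,0,0,0,0,0],
  [0,0,0,0,0,0],
  [0,0,0,0,0,0],
  [0,0,0,0,0,0],
  [0,0,0,0,0,0],
  [0,0,-0.06,0,0,0],
  [0,0,-0.12,0,0,0],
  [0,0,-0.18,0,0,0],
  [0,0,-0.24,0,0,0],
  [0,0,-0.28,0,0,0],
  [0,0,-0.28,0,0,0],
], fingers=0.4, force=30)

```text
time_s: 24.8
tool_pos: [0.4377, -0.2254, 0.3522]
orientation: [179.2, 0.4, 76.3]
force: [0.1, -0.8, 0.5]
finger_gap: 0.0518
```

```bash
python3 - <<'E'
from dfit import *
F={"scene":env.grab_frame("scene")};f=F["scene"]
s=env.read_state();p=s["tool_pos"];print(p,s["orientation"],s["finger_gap"])
c=p-[0,0,.172];print(proj(f,c),[(r["xy"],r["p"],onz(f,r["xy"],c[2]+.007)) for r in env.regions_of("scene","can3_c")[:2]])
move([((.44,0,.2),76.3),((.567,.154,.2),76.3)])
E
```

```text
[ 0.43707745 -0.22495632  0.3490074 ] [179.42554175   0.25161101  76.32447101] 0.05155235439212476
[279.55982581 145.98029542] [([276.3, 143.5], 0.75, array([ 0.44021046, -0.23450619,  0.1840074 ]))]
[0.3649,-0.0827,-0.0156,0.0017,0.0007,0.0001],
[0.6643,0.0623,-0.0154,0.0017,0.0007,0.0001],
```

Request:
move_arm([
  [0.06,-0.02,0,0.001,0,0],
  [0.12,-0.04,0,0.001,0,0],
  [0.18,-0.06,0,0.001,0,0],
  [0.24,-0.075,0,0.001,0,0],
  [0.3,-0.08,0,0.001,0,0],
  [0.365,-0.08,0,0.001,0,0],
  [0.42,-0.06,0,0.001,0,0],
  [0.48,-0.03,0,0.001,0,0],
  [0.54,0,0.01,0.001,0,0],
  [0.6,0.03,0.03,0.001,0,0],
  [0.664,0.062,0.06,0.001,0,0],
  [0.664,0.062,0.08,0.001,0,0],
])

```text
time_s: 25.9
tool_pos: [0.5687, 0.1572, 0.2949]
orientation: [180.0, 0.1, 76.5]
force: [0.1, -0.1, -0.1]
finger_gap: 0.0522
```

```bash
python3 - <<'E'
from dfit import *
F={"scene":env.grab_frame("scene")};f=F["scene"]
s=env.read_state();p=s["tool_pos"];print(p,s["orientation"],s["finger_gap"])
c=p-[0,0,.172]
for r in env.regions_of("scene","can3_c")[:1]: print(r["xy"],r["pixels"].sum(),r["p"],onz(f,r["xy"],c[2]+.007))
dfit(F,"can3_c",c,cams=("scene",))
move([((.567,.154,.0475),76.3)])
E
```

```text
[0.5666801  0.15600295 0.29137351] [-179.66852859    0.246276     76.50469361] 0.051821633652109525
[355.8, 259.1] 183 0.69 [0.57957975 0.16361621 0.12637351]
can3_c ['scene'] {'scene': 183} cost 0.255 flat-start 0.255 [0.56  0.163 0.118 1.105 0.387] best [0.5604 0.1633 0.1184 1.1051 0.3869] in pocket [-0.0086  0.0075  0.1184]
[0.0012,0.0023,0.1532,-0.0013,0.0014,0.0005],
```

Request:
move_arm([
  [0,0,0.04,-0.001,0.001,0],
  [0,-0.001,0.08,-0.001,0.001,0],
  [0,-0.001,0.11,-0.001,0.001,0],
  [0,-0.001,0.127,-0.001,0.001,0],
  [0,-0.001,0.128,-0.001,0.001,0],
  [0,-0.001,0.128,-0.001,0.001,0],
])

```text
time_s: 26.55
tool_pos: [0.5649, 0.1532, 0.2186]
orientation: [180.0, -0.0, 76.3]
force: [0.7, 2.8, 2.1]
finger_gap: 0.0522
```

Request:
move_arm([
  [0.003,0.002,0,0,0,0],
  [0.003,0.002,0.008,0,0,0],
  [0.003,0.002,0.015,0,0,0],
  [0.003,0.002,0.02,0,0,0],
  [0.003,0.002,0.025,0,0,0],
  [0.003,0.002,0.025,0,0,0],
])

```text
time_s: 27.05
tool_pos: [0.5677, 0.1543, 0.2062]
orientation: [179.9, -0.0, 76.3]
force: [-3.2, -2.2, 15.5]
finger_gap: 0.0521
```

Request:
move_arm([
  [0,0,0,0,0,0],
  [0,0,-0.003,0,0,0],
  [0,0,-0.003,0,0,0],
  [0,0,-0.003,0,0,0],
  [0,0,-0.05,0,0,0],
  [0,0,-0.12,0,0,0],
  [0,0,-0.19,0,0,0],
  [0,0,-0.25,0,0,0],
  [0,0,-0.26,0,0,0],
], fingers=-0.7)

```text
time_s: 27.8
tool_pos: [0.5689, 0.1546, 0.3699]
orientation: [179.2, -0.2, 76.3]
force: [1.2, -0.2, 0.7]
finger_gap: 0.0727
```

```bash
python3 - <<'E'
from dfit import *
F={"scene":env.grab_frame("scene")};f=F["scene"]
# overlay in scene: flat model at second layer
r=(240,300,320,395);im=cv2.resize(f["image"][r[0]:r[1],r[2]:r[3]],None,fx=5,fy=5,interpolation=2);im2=im.copy()
for z in(.022,.036):
    uv=np.array([(proj(f,(.567+.027*np.cos(t),.154+.027*np.sin(t),z))-[r[2],r[0]]+.5)*5 for t in a]).astype(int);cv2.polylines(im2,[uv],1,(255,0,255),1)
cv2.imwrite("pics/b1.png",np.hstack([im,im2]))
for r in env.regions_of("scene","can3_c")[:2]: print(r["xy"],r["pixels"].sum(),r["p"])
move([((.505,-.352,.2),76)])
E
```

```text
[350.4, 267.9] 333 0.65
[-0.8448,0.0986,0.015,0.0022,-0.0006,0.0015],
```

View pics/b1.png

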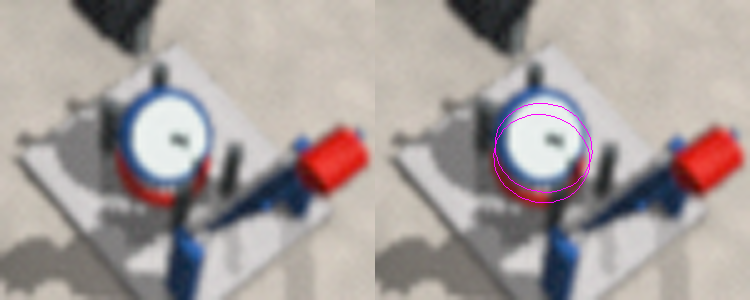

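The blue can (crop 166,137) sits too high and tipped onto the -y pins, as the red one did. I repeat the same fix: regrip, lift, shift +y and release.

Request:
move_arm([
  [-0.006,-0.002,0.06,0.003,0,0],
  [-0.006,-0.002,0.12,0.003,0,0],
  [-0.006,-0.002,0.18,0.003,0,0],
  [-0.006,-0.002,0.23,0.003,0,0],
  [-0.006,-0.002,0.262,0.003,0,0],
  [-0.006,-0.002,0.265,0.003,0,0],
  [-0.006,-0.002,0.265,0.003,0,0],
])

```text
time_s: 28.48
tool_pos: [0.5652, 0.151, 0.2021]
orientation: [-179.5, 0.0, 76.3]
force: [0.2, -0.2, 0.9]
finger_gap: 0.0724
```

Request:
move_arm([
  [0,0,0,0,0,0],
  [0,0,0,0,0,0],
  [0,0,0,0,0,0],
  [0,0,0,0,0,0],
  [0,0,0,0,0,0],
], fingers=0.4, force=25)

```text
time_s: 28.9
tool_pos: [0.5655, 0.1511, 0.2031]
orientation: [-179.6, -0.0, 76.3]
force: [1.4, 0.3, 0.0]
finger_gap: 0.0532
```

Request:
move_arm([
  [0,0,-0.03,0,0,0],
  [0,0,-0.03,0,0,0],
  [0.012,0,-0.03,0,0,0],
  [0.012,0,-0.03,0,0,0],
  [0.012,0,-0.02,0,0,0],
  [0.012,0,-0.01,0,0,0],
  [0.012,0,-0.008,0,0,0],
])

```text
time_s: 29.48
tool_pos: [0.5666, 0.1578, 0.2058]
orientation: [-179.4, 0.1, 76.3]
force: [0.6, -2.9, -2.6]
finger_gap: 0.0531
```

Request:
move_arm([
  [0,0,0,0,0,0],
  [0,0,0,0,0,0],
  [0,0,0,0,0,0],
  [0,0,-0.05,0,0,0],
  [0,0,-0.12,0,0,0],
  [0,0,-0.19,0,0,0],
  [0,0,-0.25,0,0,0],
  [0,0,-0.26,0,0,0],
], fingers=-0.8)

```text
time_s: 30.15
tool_pos: [0.5699, 0.1582, 0.3704]
orientation: [179.8, -0.2, 76.3]
force: [0.2, 0.2, 1.0]
finger_gap: 0.0771
```

```bash
python3 - <<'E'
from dfit import *
F={"scene":env.grab_frame("scene")};f=F["scene"]
for nm in("can3_c","can1_c"):
  for r in env.regions_of("scene",nm)[:2]:
    ys,xs=np.nonzero(r["pixels"]);print(nm,r["xy"],len(xs),r["p"],xs.min(),xs.max(),ys.min(),ys.max())
m=np.zeros((400,640),np.uint8)
for lay,(z0,z1) in enumerate(((.008,.022),(.022,.036))):
    uv=np.array([proj(f,(.567+.027*np.cos(t),.154+.027*np.sin(t),z)) for t in a for z in(z0,z1)]);print("model",lay,uv.min(0),uv.max(0))
for d in ((.01,0,0),(0,.01,0),(0,0,.01)): print(proj(f,np.array([.567,.154,.03])+d)-proj(f,(.567,.154,.03)))
move([((.44,-.02,.22),76),((.505,-.352,.22),76)])
E
```

```text
can3_c [350.8, 270.1] 306 0.59 345 364 260 279
can1_c [378.5, 274.5] 253 0.65 360 392 266 286
can1_c [342.7, 276.8] 24 0.62 343 351 271 279
model 0 [343.05139232 262.41761043] [362.4569065  282.12544649]
model 1 [343.27915456 260.17501309] [362.90396562 280.05735558]
[-2.09554962  2.57472481]
[2.91536757 2.05506241]
[ 0.24486284 -1.57284024]
[-0.3385,-0.1371,-0.0202,-0.0029,0.0001,0.0015],
[-0.8503,0.0995,-0.0222,-0.0029,0.0001,0.0015],
```

The blue can's outline in scene (345–364, 260–279) now matches the flat second layer, so it is flat. Next is the orange can.

Request:
move_arm([
  [-0.06,-0.025,0,-0.003,0,0],
  [-0.12,-0.05,0,-0.003,0,0],
  [-0.18,-0.075,0,-0.003,0,0],
  [-0.24,-0.1,0,-0.003,0,0],
  [-0.3,-0.125,0,-0.003,0,0],
  [-0.34,-0.137,0,-0.003,0,0],
  [-0.4,-0.11,-0.01,-0.003,0,0],
  [-0.46,-0.08,-0.02,-0.003,0,0],
  [-0.52,-0.05,-0.02,-0.003,0,0],
  [-0.58,-0.02,-0.02,-0.003,0,0],
  [-0.64,0.005,-0.02,-0.003,0,0],
  [-0.7,0.03,-0.02,-0.003,0,0],
], fingers=-1)

```text
time_s: 31.3
tool_pos: [0.4854, -0.256, 0.3708]
orientation: [-179.7, -0.1, 76.2]
force: [0.1, 0.8, 0.5]
finger_gap: 0.0851
```

```bash
python3 - <<'E'
from dfit import *
F={n:env.grab_frame(n) for n in("scene","top")};f=F["scene"]
for n,uv in (("scene",(243,175)),("top",(430,200))): print(disc("can4_c",uv,n,F[n],.014))
for n in F:
  for nm in("can3_c","cover_c"):
    for r in env.regions_of(n,nm)[:2]:
      ys,xs=np.nonzero(r["pixels"]);print(n,nm,r["xy"],len(xs),round(r["p"],2),xs.min(),xs.max(),ys.min(),ys.max())
for n in F:
    uv=np.array([proj(F[n],(.567+.027*np.cos(t),.154+.027*np.sin(t),z)) for t in a for z in(.022,.036)]);print(n,"model",uv.min(0),uv.max(0))
print({n:red(F[n],u,14)[0] for n,u in dict(scene=(240,160),top=(391,144.5)).items()})
move([((.5065,-.351,.1),76),((.5065,-.351,.022),76)])
E
```

```text
(array([ 0.513 , -0.3503,  0.014 ]), array([ 0.5111, -0.3508,  0.014 ]), 145)
(array([ 0.4895, -0.3624,  0.014 ]), array([ 0.4894, -0.3624,  0.014 ]), 39)
scene can3_c [352.0, 269.9] 285 0.73 345 363 260 278
scene cover_c [461.1, 264.2] 244 0.8 449 466 255 272
top can3_c [251.1, 181.9] 276 0.83 242 260 171 189
top cover_c [172.4, 256.6] 318 0.72 164 183 245 264
top cover_c [353.7, 152.4] 1356 0.3 325 394 138 174
scene model [343.27915456 260.17501309] [362.90396562 280.05735558]
top model [241.61575525 168.65589627] [261.22869372 188.24815215]
{'scene': array([240.07228916, 158.78313253]), 'top': array([389.87777778, 144.24444444])}
[-0.1505,0.0723,0.1966,-0.0004,-0.0002,0.002],
[-0.1506,0.0725,0.3266,-0.0004,-0.0002,0.002],
```

Request:
move_arm([
  [-0.06,0.03,0,0,0,0.001],
  [-0.12,0.058,0.02,0,0,0.002],
  [-0.15,0.0725,0.08,0,0,0.002],
  [-0.15,0.0725,0.15,0,0,0.002],
  [-0.15,0.0725,0.22,0,0,0.002],
  [-0.15,0.0725,0.28,0,0,0.002],
  [-0.15,0.0725,0.315,0,0,0.002],
  [-0.15,0.0725,0.328,0,0,0.002],
  [-0.15,0.0725,0.328,0,0,0.002],
  [-0.15,0.0725,0.328,0,0,0.002],
])

```text
time_s: 32.53
tool_pos: [0.5072, -0.3504, 0.1774]
orientation: [180.0, 0.0, 76.1]
force: [0.2, -0.8, 0.2]
finger_gap: 0.0855
```

Request:
move_arm([
  [0,0,0,0,0,0],
  [0,0,0,0,0,0],
  [0,0,0,0,0,0],
  [0,0,0,0,0,0],
  [0,0,0,0,0,0],
  [0,0,-0.06,0,0,0],
  [0,0,-0.12,0,0,0],
  [0,0,-0.18,0,0,0],
  [0,0,-0.24,0,0,0],
  [0,0,-0.3,0,0,0],
  [0,0,-0.3,0,0,0],
], fingers=0.4, force=30)

```text
time_s: 33.45
tool_pos: [0.5087, -0.3518, 0.368]
orientation: [179.2, 0.5, 76.1]
force: [0.3, -0.4, 1.3]
finger_gap: 0.0515
```

```bash
python3 - <<'E'
from dfit import *
s=env.read_state();print(s["tool_pos"],s["finger_gap"])
move([((.46,-.1,.21),76.2),((.44,0,.2),76.3),((.566,.157,.2),76.3)])
E
```

```text
[ 0.50874719 -0.35175217  0.36798809] 0.051522342566184674
[0.3877,-0.1799,-0.0012,0.0047,0.0029,-0.0008],
[0.5416,-0.2527,0.013,0.0047,0.0029,-0.0013],
[0.8461,-0.1119,0.0123,0.0047,0.0029,-0.0013],
```

Request:
move_arm([
  [0.06,-0.028,0,0.002,0.001,0],
  [0.12,-0.056,0,0.004,0.002,0],
  [0.18,-0.085,0,0.004,0.002,0],
  [0.24,-0.112,0,0.004,0.002,0],
  [0.3,-0.14,0,0.004,0.002,0],
  [0.36,-0.167,0,0.004,0.002,-0.001],
  [0.42,-0.195,0,0.004,0.002,-0.001],
  [0.48,-0.22,0,0.004,0.002,-0.001],
  [0.54,-0.25,0,0.004,0.002,-0.001],
  [0.6,-0.225,0,0.004,0.002,-0.001],
  [0.66,-0.2,0,0.004,0.002,-0.001],
  [0.72,-0.17,0,0.004,0.002,-0.001],
])

```text
time_s: 34.45
tool_pos: [0.5137, 0.0942, 0.3635]
orientation: [179.7, 0.1, 76.3]
force: [0.4, -0.7, 0.9]
finger_gap: 0.0518
```

```bash
python3 - <<'E'
from dfit import *
s=env.read_state();print(s["tool_pos"],s["finger_gap"])
move([((.566,.157,.17),76.3),((.566,.157,.08),76.3)])
E
```

```text
[0.51370604 0.09421268 0.36353418] 0.051825379870397266
[0.1225,0.0596,0.0642,0.0014,0.0008,-0.0001],
[0.1229,0.0589,0.2142,0.0014,0.0008,-0.0001],
```

Request:
move_arm([
  [0.05,0.025,0.02,0.001,0.001,0],
  [0.1,0.05,0.04,0.001,0.001,0],
  [0.123,0.059,0.07,0.001,0.001,0],
  [0.123,0.059,0.12,0.001,0.001,0],
  [0.123,0.059,0.17,0.001,0.001,0],
  [0.123,0.059,0.2,0.001,0.001,0],
  [0.123,0.059,0.222,0.001,0.001,0],
  [0.123,0.059,0.23,0.001,0.001,0],
  [0.123,0.059,0.23,0.001,0.001,0],
])

```text
time_s: 35.2
tool_pos: [0.5665, 0.1573, 0.226]
orientation: [179.9, -0.1, 76.3]
force: [-0.6, 2.6, 2.3]
finger_gap: 0.0517
```

Request:
move_arm([
  [0,0,0,0,0,0],
  [0.003,0,0,0,0,0],
  [0.003,0,0,0,0,0],
  [0.003,0,0,0,0,0],
])

```text
time_s: 35.53
tool_pos: [0.567, 0.159, 0.2264]
orientation: [179.8, -0.1, 76.3]
force: [0.7, 0.8, 0.3]
finger_gap: 0.0521
```

Request:
move_arm([
  [0,0,0.006,0,0,0],
  [0,0,0.011,0,0,0],
  [0,0,0.014,0,0,0],
  [0,0,0.014,0,0,0],
])

```text
time_s: 35.87
tool_pos: [0.5679, 0.1589, 0.2193]
orientation: [179.7, -0.1, 76.2]
force: [-0.7, -0.6, 8.2]
finger_gap: 0.0515
```

Contact came at the expected height. I release, retreat and check.

Request:
move_arm([
  [0,0,0,0,0,0],
  [0,0,-0.003,0,0,0],
  [0,0,-0.003,0,0,0],
  [0,0,-0.003,0,0,0],
  [0,0,-0.05,0,0,0],
  [0,0,-0.12,0,0,0],
  [0,0,-0.19,0,0,0],
  [0,0,-0.23,0,0,0],
  [0,0,-0.24,0,0,0],
], fingers=-0.7)

```text
time_s: 36.62
tool_pos: [0.5683, 0.1589, 0.3694]
orientation: [179.2, -0.3, 76.3]
force: [-0.0, 0.9, 0.6]
finger_gap: 0.0725
```

```bash
python3 - <<'E'
from dfit import *
F={n:env.grab_frame(n) for n in("scene","top")};f=F["scene"]
for n in F:
  for nm in("can4_c","cover_c"):
    for r in env.regions_of(n,nm)[:2]:
      ys,xs=np.nonzero(r["pixels"]);print(n,nm,r["xy"],len(xs),round(r["p"],2),xs.min(),xs.max(),ys.min(),ys.max(), onz(F[n],r["xy"],.008) if nm=="cover_c" else "")
uv=np.array([proj(f,(.565+.027*np.cos(t),.155+.027*np.sin(t),z)) for t in a for z in(.036,.05)]);print("model",uv.min(0),uv.max(0))
print(env.read_state()["tool_pos"])
E
```

```text
scene can4_c [349.4, 267.4] 277 0.79 344 362 259 276 
scene cover_c [460.6, 263.3] 261 0.8 448 466 255 272 [0.346546   0.38008905 0.008     ]
top can4_c [258.6, 175.4] 67 0.43 256 261 170 184 
top cover_c [171.1, 255.9] 289 0.78 164 182 246 264 [0.35098981 0.37870206 0.008     ]
model [344.22692727 257.58134279] [364.07566389 277.62411704]
[0.56641788 0.15866114 0.36047858]
```

The orange can's outline (344–362, 259–276) matches the flat third layer. The cover was knocked and is now near (0.35, 0.38), so I go there.

```bash
python3 - <<'E'
from dfit import *
F={n:env.grab_frame(n) for n in("scene","top")}
c=[]
for n in F:
  r=env.regions_of(n,"cover_c")[0];ys,xs=np.nonzero(r["pixels"]);k=onz(F[n],((xs.min()+xs.max())/2,(ys.min()+ys.max())/2),.005);c.append(k);print(n,k)
c=np.mean(c,0);c=np.array([c[0],c[1]])
move([((c[0],c[1],.2),76)])
E
```

```text
scene [0.35315903 0.37299963 0.005     ]Traceback (most recent call last):
  File "<stdin>", line 5, in <module>
IndexError: list index out of range
```

```bash
python3 - <<'E'
from dfit import *
f=env.grab_frame("top");print(onz(f,(173,255),.005))
move([((.352,.374,.2),76)])
E
```

```text
[0.35356351 0.37431449 0.005     ]
[0.2634,-0.4333,0.0111,0.0012,-0.0007,0.0014],
```

Request:
move_arm([
  [0,-0.065,0,0.001,0,0],
  [0,-0.13,0,0.001,0,0],
  [0,-0.195,0,0.001,0,0],
  [0.02,-0.26,0,0.001,0,0.001],
  [0.06,-0.31,0,0.001,0,0.001],
  [0.1,-0.36,0,0.001,0,0.001],
  [0.15,-0.4,0,0.001,0,0.001],
  [0.21,-0.433,0,0.001,0,0.001],
  [0.263,-0.433,0.03,0.001,0,0.001],
  [0.264,-0.433,0.09,0.001,0,0.001],
  [0.264,-0.433,0.15,0.001,0,0.001],
  [0.264,-0.433,0.2,0.001,0,0.001],
], fingers=-1)

```text
time_s: 38.17
tool_pos: [0.352, 0.3748, 0.2395]
orientation: [-180.0, -0.1, 76.2]
force: [-0.5, -0.5, -0.1]
finger_gap: 0.0857
```

```bash
python3 - <<'E'
from dfit import *
print(env.read_state()["tool_pos"])
f=env.grab_frame("scene")
for r in env.regions_of("scene","cover_c")[:1]:
    ys,xs=np.nonzero(r["pixels"]);print(xs.min(),xs.max(),ys.min(),ys.max())
move([((.353,.374,.019),76)])
E
```

```text
[0.35204806 0.37484018 0.23954992]
448 466 257 272
[0.0031,0.0044,0.1038,-0.0024,0.0022,0.0005],
```

Request:
move_arm([
  [0,0.001,0.06,0,0,0.001],
  [-0.001,0.001,0.1,0,0,0.001],
  [-0.001,0.001,0.116,0,0,0.001],
  [-0.001,0.001,0.116,0,0,0.001],
  [-0.001,0.001,0.116,0,0,0.001],
])

```text
time_s: 38.68
tool_pos: [0.3512, 0.3726, 0.1684]
orientation: [-179.7, 0.3, 75.9]
force: [1.1, 0.2, 0.7]
finger_gap: 0.085
```

Request:
move_arm([
  [0,0,0,0,0,0],
  [0,0,0.002,0,0,0],
  [0,0,0.004,0,0,0],
  [0,0,0.004,0,0,0],
])

```text
time_s: 39.02
tool_pos: [0.3515, 0.3728, 0.1668]
orientation: [-179.7, 0.2, 75.9]
force: [-0.4, 0.3, 0.2]
finger_gap: 0.0856
```

Request:
move_arm([
  [0,0,0,0,0,0],
  [0,0,0,0,0,0],
  [0,0,0,0,0,0],
  [0,0,0,0,0,0],
  [0,0,0,0,0,0],
  [0,0,0,0,0,0],
], fingers=0.4, force=50)

```text
time_s: 39.52
tool_pos: [0.3537, 0.3739, 0.1702]
orientation: [180.0, 0.0, 75.9]
force: [-0.0, -4.0, 18.6]
finger_gap: 0.0519
```

Request:
move_arm([
  [0,0,-0.04,0,0,0],
  [0,0,-0.1,0,0,0],
  [0,0,-0.16,0,0,0],
  [0,0,-0.22,0,0,0],
  [0,0,-0.27,0,0,0],
  [0,0,-0.27,0,0,0],
])

```text
time_s: 40.02
tool_pos: [0.3552, 0.3751, 0.3393]
orientation: [179.5, -0.5, 75.9]
force: [1.4, 0.6, -0.9]
finger_gap: 0.0514
```

```bash
python3 - <<'E'
from dfit import *
s=env.read_state();p=s["tool_pos"];print(p,s["force"],s["finger_gap"])
f=env.grab_frame("scene")
r=env.regions_of("scene","cover_c");print([(q["xy"],q["p"],q["pixels"].sum()) for q in r[:2]],proj(f,p-[0,0,.168]))
move([((.40,.19,.19),76.3),((.566,.158,.19),76.3)])
E
```

```text
[0.35522532 0.37508476 0.33931674] [ 1.39687381  0.55280564 -0.87982739] 0.0513730649648422
[] [477.00058745 235.43237708]
[-0.2787,0.1493,-0.02,0.0005,-0.0005,-0.002],
[-0.2633,0.4306,-0.0195,0.0005,-0.0005,-0.002],
```

Request:
move_arm([
  [-0.06,0.02,0,0,0,0],
  [-0.12,0.04,-0.01,0,0,-0.001],
  [-0.18,0.07,-0.02,0,0,-0.002],
  [-0.23,0.11,-0.02,0,0,-0.002],
  [-0.27,0.15,-0.02,0,0,-0.002],
  [-0.275,0.21,-0.02,0,0,-0.002],
  [-0.27,0.27,-0.02,0,0,-0.002],
  [-0.265,0.33,-0.02,0,0,-0.002],
  [-0.26,0.39,-0.02,0,0,-0.002],
  [-0.26,0.431,-0.02,0,0,-0.002],
  [-0.26,0.431,-0.02,0,0,-0.002],
  [-0.26,0.431,0,0,0,-0.002],
])

```text
time_s: 41.12
tool_pos: [0.5677, 0.1594, 0.3325]
orientation: [179.9, -0.1, 76.2]
force: [0.3, 0.8, -1.4]
finger_gap: 0.0517
```

```bash
python3 - <<'E'
from dfit import *
s=env.read_state();p=s["tool_pos"];print(p,s["force"],s["finger_gap"])
f=env.grab_frame("scene")
for nm in("can4_c","cover_c"):
  for r in env.regions_of("scene",nm)[:2]:
    ys,xs=np.nonzero(r["pixels"]);print(nm,r["xy"],len(xs),round(r["p"],2),xs.min(),xs.max(),ys.min(),ys.max())
print(red(f,(240,160),14))
move([((.567,.160,.075),76.3)])
E
```

```text
[0.56774789 0.159367   0.332502  ] [ 0.30148261  0.83158903 -1.3557904 ] 0.05169626864664904
can4_c [352.5, 268.4] 278 0.81 344 362 258 276
cover_c [362.9, 249.7] 151 0.76 356 368 241 256
(array([240.27536232, 159.14492754]), np.int64(69))
[0.0008,0.0042,0.1663,-0.0015,0.0001,0.0002],
```

Request:
move_arm([
  [0.001,0.002,0.06,0,0,0],
  [0.001,0.002,0.12,0,0,0],
  [0.001,0.002,0.155,0,0,0],
  [0.001,0.002,0.168,0,0,0],
  [0.001,0.002,0.17,0,0,0],
  [0.001,0.002,0.17,0,0,0],
])

```text
time_s: 41.77
tool_pos: [0.5651, 0.1608, 0.228]
orientation: [-179.7, 0.0, 76.4]
force: [-0.9, 0.1, -1.7]
finger_gap: 0.0516
```

Request:
move_arm([
  [0,0,0,0,0,0],
  [0,0,0.005,0,0,0],
  [0,0,0.01,0,0,0],
  [0,0,0.01,0,0,0],
])

```text
time_s: 42.1
tool_pos: [0.566, 0.1613, 0.2256]
orientation: [-179.8, -0.0, 76.4]
force: [-7.4, -0.9, 16.6]
finger_gap: 0.0517
```

Request:
move_arm([
  [0,0,-0.004,0,0,0],
  [0,0,-0.004,0,0,0],
])

```text
time_s: 42.27
tool_pos: [0.5667, 0.1615, 0.2297]
orientation: [-180.0, -0.1, 76.4]
force: [-0.6, 0.9, -1.2]
finger_gap: 0.0512
```

Request:
move_arm([
  [0,0,0,0,0,0],
  [0,0,0,0,0,0],
  [0,0,0,0,0,0],
  [0,0,0,0,0,0],
  [0,0,-0.05,0,0,0],
  [0,0,-0.12,0,0,0],
  [0,0,-0.19,0,0,0],
  [0,0,-0.23,0,0,0],
  [0,0,-0.24,0,0,0],
], fingers=-0.7)

```text
time_s: 43.02
tool_pos: [0.568, 0.1615, 0.3801]
orientation: [179.5, -0.3, 76.4]
force: [0.9, -0.6, 0.4]
finger_gap: 0.0727
```

```bash
python3 - <<'E'
from dfit import *
F={"scene":env.grab_frame("scene")};f=F["scene"]
for nm in("cover_c","can4_c"):
  for r in env.regions_of("scene",nm)[:2]:
    ys,xs=np.nonzero(r["pixels"]);print(nm,r["xy"],len(xs),round(r["p"],2),xs.min(),xs.max(),ys.min(),ys.max())
uv=np.array([proj(f,(.565+.027*np.cos(t),.155+.027*np.sin(t),z)) for t in a for z in(.05,.058)]);print("model",uv.min(0),uv.max(0))
r=(225,305,300,400);cv2.imwrite("pics/b2.png",cv2.resize(f["image"][r[0]:r[1],r[2]:r[3]],None,fx=6,fy=6,interpolation=2))
E
```

```text
cover_c [359.1, 266.5] 286 0.49 347 366 257 275
cover_c [266.9, 193.2] 1327 0.24 234 294 153 215
can4_c [345.3, 267.1] 60 0.45 344 353 259 276
model [344.47286386 256.24738841] [364.34601082 275.45859291]
```

View pics/b2.png

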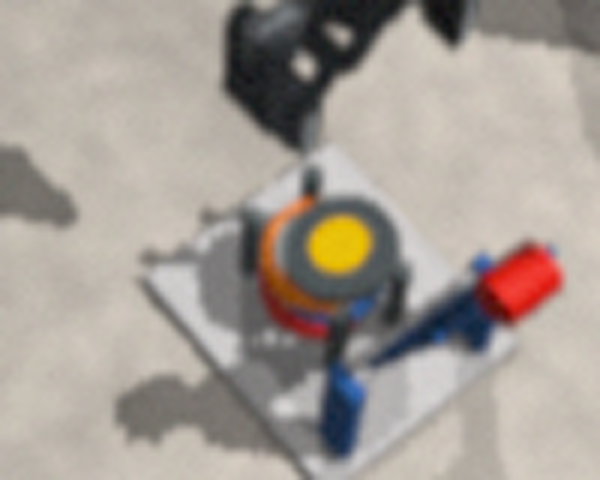

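The cover lies on the stack (spot at about scene 357,266) but is shifted towards +y. I move aside and measure the spot in both views.

Request:
move_arm([
  [-0.06,-0.05,0,0,0,0],
  [-0.12,-0.1,0,0,0,0],
  [-0.18,-0.15,0,0,0,0],
  [-0.24,-0.2,0,0,0,0],
  [-0.3,-0.24,0,0,0,0],
  [-0.36,-0.24,0,0,0,0],
  [-0.4,-0.24,0,0,0,0],
], fingers=0)

```text
time_s: 43.75
tool_pos: [0.3675, -0.0383, 0.3698]
orientation: [-179.6, -0.1, 76.5]
force: [1.6, -0.6, 1.1]
finger_gap: 0.0427
```

```bash
python3 - <<'E'
from dfit import *
F={n:env.grab_frame(n) for n in("scene","top")};c=[]
for n in F:
  im=F[n]["image"].astype(int);u=proj(F[n],(.565,.157,.058));yy,xx=np.mgrid[:400,:640]
  m=(im[...,2]>im[...,0]+70)&(im[...,1]>.65*im[...,2])&(np.hypot(xx-u[0],yy-u[1])<8)
  ys,xs=np.nonzero(m);k=(xs.mean(),ys.mean());c.append(ray(F[n],k));print(n,u,k,len(xs),onz(F[n],k,.058))
  for r in env.regions_of(n,"cover_c")[:1]:
    ys,xs=np.nonzero(r["pixels"]);print(n,len(xs),round(r["p"],2),xs.min(),xs.max(),ys.min(),ys.max())
  uv=np.array([proj(F[n],(.567+.027*np.cos(t),.154+.027*np.sin(t),z)) for t in a for z in(.05,.058)]);print("model",uv.min(0),uv.max(0))
  r=(u-[22,18]).astype(int);cv2.imwrite(f"pics/c_{n}.png",cv2.resize(F[n]["image"][r[1]:r[1]+38,r[0]:r[0]+44],None,fx=9,fy=9,interpolation=2))
print(tri(c))
cv2.imwrite("pics/b3.png",np.hstack([cv2.imread("pics/c_scene.png"),cv2.imread("pics/c_top.png")]))
E
```

```text
scene [355.06977908 265.49750411] (np.float64(356.18518518518516), np.float64(265.2962962962963)) 81 [0.56260113 0.15903493 0.058     ]
scene 277 0.7 347 366 257 274
model [343.75001687 256.55005683] [363.62695782 275.77950455]
top [249.15639465 177.24147146] (np.float64(247.5487804878049), np.float64(176.5609756097561)) 82 [0.56694912 0.16149503 0.058     ]
top 281 0.67 238 256 168 186
model [240.52547436 167.02892896] [260.2451452  186.57257927]
[0.56563575 0.16059651 0.06481181]
```

View pics/b3.png

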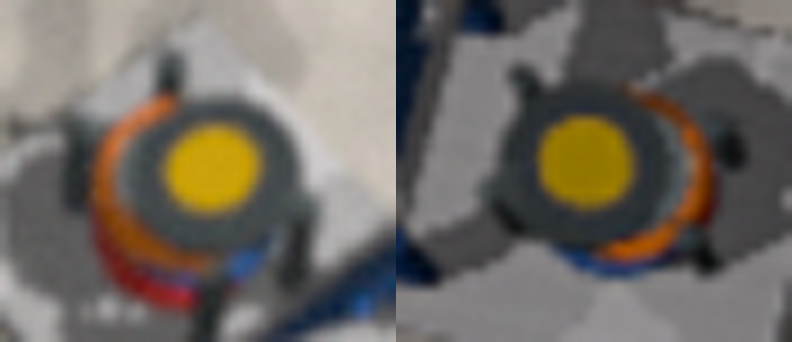

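```bash
python3 - <<'E'
from dfit import *
F={n:env.grab_frame(n) for n in("scene","top")}
T=lambda s,t:tri([ray(F["scene"],s),ray(F["top"],t)])
print("blue z.029",T((354,269),(251,180)))
print("cover bbox",T((356.5,265.5),(247,177)),"spot",T((356.19,265.3),(247.55,176.56)))
print("cover on ledge z.004",T((457,263.5),(173,255)))
# initial
for n in F: F[n]["image"]=cv2.imread(f"pics/{n}0.png")
c={}
for n,u in (("scene",(450,278)),("top",(174,236))):
  im=F[n]["image"].astype(int);yy,xx=np.mgrid[:400,:640]
  m=(im[...,2]>im[...,0]+70)&(im[...,1]>.65*im[...,2])&(np.hypot(xx-u[0],yy-u[1])<9);ys,xs=np.nonzero(m);c[n]=(xs.mean(),ys.mean());print(n,c[n],len(xs))
print("spot on ledge z.008",T(c["scene"],c["top"]))
for k,s,t in(("pinpk",0,0),): pass
E
```

```text
blue z.029 [0.56274246 0.15482024 0.02946483]
cover bbox [0.56485872 0.16180132 0.06370726] spot [0.56563621 0.16060266 0.06480082]
cover on ledge z.004 [0.35364951 0.3727778  0.00851451]
scene (np.float64(450.27906976744185), np.float64(277.3837209302326)) 86
top (np.float64(172.4047619047619), np.float64(236.42857142857142)) 84
spot on ledge z.008 [0.40547623 0.37701802 0.00874517]
```

Triangulated, the spot is about 6 mm too high and 6 mm too far +y, so the cover's +y edge rests on the +y pins. I regrip it and shift it about 6 mm towards -y.

```bash
python3 - <<'E'
from dfit import *
print(env.read_state()["tool_pos"])
move([((.5665,.161,.215),76.3),((.5665,.161,.073),76.3)])
E
```

```text
[ 0.37016122 -0.03750875  0.37156502]
[0.3982,0.2408,0.0024,-0.0014,-0.0007,0.001],
[0.3977,0.2418,0.2391,-0.0014,-0.0007,0.001],
```

Request:
move_arm([
  [0.05,0.03,0,-0.001,0,0],
  [0.1,0.06,0,-0.001,0,0],
  [0.15,0.09,0,-0.001,0,0],
  [0.2,0.12,0,-0.001,0,0],
  [0.25,0.15,0,-0.001,0,0.001],
  [0.3,0.18,0,-0.001,0,0.001],
  [0.35,0.21,0,-0.001,0,0.001],
  [0.398,0.241,0,-0.001,0,0.001],
  [0.398,0.241,0.06,-0.001,0,0.001],
  [0.398,0.241,0.1,-0.001,0,0.001],
  [0.398,0.241,0.1,-0.001,0,0.001],
], fingers=-0.7)

```text
time_s: 44.97
tool_pos: [0.564, 0.1637, 0.304]
orientation: [-179.2, 0.1, 76.6]
force: [-0.4, 0.2, -1.2]
finger_gap: 0.0725
```

```bash
python3 - <<'E'
from dfit import *
print(env.read_state()["tool_pos"])
move([((.5665,.161,.073),76.3)])
E
```

```text
[0.56400946 0.16365181 0.30401626]
[-0.0031,0.0068,0.1266,-0.0044,0.0006,0.0014],
```

Request:
move_arm([
  [-0.003,0.005,0.03,-0.004,0,0.001],
  [-0.003,0.006,0.08,-0.004,0,0.001],
  [-0.003,0.006,0.115,-0.004,0,0.001],
  [-0.003,0.006,0.127,-0.004,0,0.001],
  [-0.003,0.006,0.127,-0.004,0,0.001],
])

```text
time_s: 45.38
tool_pos: [0.5651, 0.1621, 0.2261]
orientation: [-179.7, 0.2, 76.5]
force: [-0.1, 0.8, 0.5]
finger_gap: 0.0722
```

Request:
move_arm([
  [0,0,0,0,0,0],
  [0,0,0,0,0,0],
  [0,0,0,0,0,0],
  [0,0,0,0,0,0],
  [0,0,0,0,0,0],
], fingers=0.4, force=40)

```text
time_s: 45.8
tool_pos: [0.566, 0.1624, 0.2283]
orientation: [-179.9, 0.1, 76.5]
force: [-1.6, 1.8, 7.0]
finger_gap: 0.0512
```

Request:
move_arm([
  [0,0,-0.02,0,0,0],
  [0,0,-0.02,0,0,0],
  [-0.0105,0,-0.02,0,0,0],
  [-0.0105,0,-0.02,0,0,0],
  [-0.0105,0,-0.02,0,0,0],
])

```text
time_s: 46.22
tool_pos: [0.5641, 0.1558, 0.2397]
orientation: [-179.8, 0.1, 76.4]
force: [-0.3, -0.5, -1.8]
finger_gap: 0.0513
```

Request:
move_arm([
  [0,0,0.008,0,0,0],
  [0,0,0.014,0,0,0],
  [0,0,0.019,0,0,0],
  [0,0,0.022,0,0,0],
  [0,0,0.022,0,0,0],
])

```text
time_s: 46.63
tool_pos: [0.5645, 0.1558, 0.2269]
orientation: [-179.9, 0.1, 76.4]
force: [-1.8, -1.6, 4.2]
finger_gap: 0.0511
```

Request:
move_arm([
  [0,0,0,0,0,0],
  [0,0,0,0,0,0],
  [0,0,0,0,0,0],
  [0,0,-0.05,0,0,0],
  [0,0,-0.12,0,0,0],
  [0,0,-0.19,0,0,0],
  [-0.05,-0.04,-0.23,0,0,0],
  [-0.11,-0.08,-0.23,0,0,0],
  [-0.17,-0.12,-0.23,0,0,0],
  [-0.23,-0.16,-0.23,0,0,0],
  [-0.29,-0.2,-0.23,0,0,0],
  [-0.35,-0.24,-0.23,0,0,0],
], fingers=-0.7)

```text
time_s: 47.63
tool_pos: [0.3824, -0.0071, 0.3654]
orientation: [-179.9, 0.2, 76.5]
force: [-0.2, -1.8, -0.1]
finger_gap: 0.0728
```

```bash
cat > cov.py <<'E'
from dfit import *
F={n:env.grab_frame(n) for n in("scene","top")};c=[]
for n in F:
  im=F[n]["image"].astype(int);u=proj(F[n],(.565,.156,.058));yy,xx=np.mgrid[:400,:640]
  m=(im[...,2]>im[...,0]+70)&(im[...,1]>.65*im[...,2])&(np.hypot(xx-u[0],yy-u[1])<8)
  ys,xs=np.nonzero(m);k=(xs.mean(),ys.mean());c.append(ray(F[n],k));print(n,k,len(xs))
X=tri(c);print("spot",X,"in pocket",RZ.inv().apply(X-PK))
k={n:red(F[n],u,14)[0] for n,u in dict(scene=(240,160),top=(390,144.3)).items()};print("lamp knob",k)
k=[red(F[n],u,12)[0] for n,u in dict(scene=(386.6,271.5),top=(204,156.5)).items()];print("guard knob",k,tri([ray(F[n],x) for n,x in zip(F,k)]))
E
python3 cov.py; python3 -c "
from h import *
f=env.read_state();print(f['tool_pos'])"
```

```text
scene (np.float64(355.8181818181818), np.float64(264.9318181818182)) 88
top (np.float64(248.96385542168676), np.float64(178.18072289156626)) 83
spot [0.56233067 0.15755095 0.05793347] in pocket [-0.00537749  0.00234405  0.05793347]
lamp knob {'scene': array([240.18571429, 159.27142857]), 'top': array([390.21212121, 144.42424242])}
guard knob [array([386.175, 271.6  ]), array([204.63888889, 156.97222222])] [0.5919064  0.25283193 0.19131594]
[ 0.38093651 -0.00864295  0.36495149]
```

The cover is now flat: spot z is 0.058 and the centre is about 6 mm from the pocket's. The lamp knob is unmoved. Next is the guard.

```bash
python3 - <<'E'
from dfit import *
move([((.591,.252,.275),76.3),((.591,.252,.194),76.3)])
E
```

```text
[0.5054,0.2352,-0.1107,-0.0008,0.0011,-0.0012],
[0.5059,0.2355,0.0243,-0.0008,0.0011,-0.0012],
```

Request:
move_arm([
  [0.02,0.02,-0.06,-0.001,0.001,-0.001],
  [0.07,0.04,-0.111,-0.001,0.001,-0.001],
  [0.13,0.06,-0.111,-0.001,0.001,-0.001],
  [0.19,0.09,-0.111,-0.001,0.001,-0.001],
  [0.25,0.12,-0.111,-0.001,0.001,-0.001],
  [0.31,0.15,-0.111,-0.001,0.001,-0.001],
  [0.37,0.175,-0.111,-0.001,0.001,-0.001],
  [0.43,0.2,-0.111,-0.001,0.001,-0.001],
  [0.47,0.22,-0.111,-0.001,0.001,-0.001],
  [0.505,0.235,-0.111,-0.001,0.001,-0.001],
  [0.505,0.235,-0.111,-0.001,0.001,-0.001],
], fingers=0)

```text
time_s: 48.65
tool_pos: [0.5924, 0.2551, 0.429]
orientation: [180.0, -0.0, 76.5]
force: [-0.4, -0.8, 0.4]
finger_gap: 0.0429
```

```bash
python3 - <<'E'
from dfit import *
f=env.grab_frame("scene");r=(200,300,330,440);cv2.imwrite("pics/b4.png",cv2.resize(f["image"][r[0]:r[1],r[2]:r[3]],None,fx=6,fy=6,interpolation=2))
print(env.read_state()["tool_pos"]);move([((.591,.252,.194),76.3)])
E
```

```text
[0.59155433 0.25375444 0.42897431]
[-0.003,-0.0002,0.1333,-0.0001,0.0002,0.0006],
```

The picture quota is used up, so I continue on numbers only. I descend on the guard knob and pinch it.

Request:
move_arm([
  [-0.002,0,0.05,0,0,0],
  [-0.002,0,0.09,0,0,0],
  [-0.002,0,0.12,0,0,0],
  [-0.002,0,0.133,0,0,0],
  [-0.002,0,0.133,0,0,0],
])

```text
time_s: 49.12
tool_pos: [0.5904, 0.2521, 0.3466]
orientation: [-179.7, 0.2, 76.4]
force: [-0.6, 0.9, -0.9]
finger_gap: 0.0428
```

Request:
move_arm([
  [0,0,0,0,0,0],
  [0,0,0,0,0,0],
  [0,0,0,0,0,0],
  [0,0,0,0,0,0],
  [0,0,0,0,0,0],
  [0,0,0,0,0,0],
], fingers=1, force=50)

```text
time_s: 49.62
tool_pos: [0.5917, 0.2513, 0.3484]
orientation: [179.9, 0.1, 76.3]
force: [9.0, -1.8, -5.6]
finger_gap: 0.0274
```

```bash
python3 - <<'E'
from dfit import *
s=env.read_state();p=s["tool_pos"];print(p,s["force"])
g=p-[0,0,.155]
# arc relative to the present grasp point (offset knob->grasp kept)
k=lambda th:PK+RZ.apply([0,.058-.123*np.cos(th),.072+.123*np.sin(th)])
off=g-k(1.92);print(off)
th=np.linspace(1.92,0,25)[1:]
move([(k(t)+off,76.4) for t in th])
E
```

```text
[0.591703   0.25133568 0.34840877] [ 8.98354828 -1.81380486 -5.58867489]
[9.99190600e-04 9.87658490e-05 5.83237255e-03]
[-0.0156,0,-0.005,0.0006,0.0004,-0.0003],
[-0.0316,0,-0.0087,0.0006,0.0004,-0.0003],
[-0.0478,0,-0.0111,0.0006,0.0004,-0.0003],
[-0.0642,0,-0.0122,0.0006,0.0004,-0.0003],
[-0.0806,0,-0.012,0.0006,0.0004,-0.0003],
[-0.0969,0,-0.0105,0.0006,0.0004,-0.0003],
[-0.113,-0.0001,-0.0077,0.0006,0.0004,-0.0003],
[-0.1289,-0.0001,-0.0036,0.0006,0.0004,-0.0003],
[-0.1444,-0.0001,0.0017,0.0006,0.0004,-0.0003],
[-0.1594,-0.0001,0.0083,0.0006,0.0004,-0.0003],
[-0.1739,-0.0001,0.016,0.0006,0.0004,-0.0003],
[-0.1877,-0.0002,0.0249,0.0006,0.0004,-0.0003],
[-0.2007,-0.0002,0.0349,0.0006,0.0004,-0.0003],
[-0.2129,-0.0002,0.0458,0.0006,0.0004,-0.0003],
[-0.2242,-0.0003,0.0577,0.0006,0.0004,-0.0003],
[-0.2345,-0.0003,0.0705,0.0006,0.0004,-0.0003],
[-0.2437,-0.0003,0.084,0.0006,0.0004,-0.0003],
[-0.2519,-0.0004,0.0983,0.0006,0.0004,-0.0003],
[-0.2588,-0.0004,0.1131,0.0006,0.0004,-0.0003],
[-0.2646,-0.0004,0.1285,0.0006,0.0004,-0.0003],
[-0.2691,-0.0005,0.1442,0.0006,0.0004,-0.0003],
[-0.2723,-0.0005,0.1603,0.0006,0.0004,-0.0003],
[-0.2743,-0.0005,0.1766,0.0006,0.0004,-0.0003],
[-0.2749,-0.0005,0.193,0.0006,0.0004,-0.0003],
```

Request:
move_arm([
  [-0.016,0.002,-0.005,0,0,0],
  [-0.032,0.002,-0.009,0,0,0],
  [-0.048,0.002,-0.011,0,0,0],
  [-0.064,0.002,-0.012,0,0,0],
  [-0.081,0.002,-0.012,0,0,0],
  [-0.097,0.002,-0.0105,0,0,0],
  [-0.113,0.002,-0.008,0,0,0],
  [-0.129,0.002,-0.004,0,0,0],
  [-0.144,0.002,0.002,0,0,0],
  [-0.159,0.002,0.008,0,0,0],
  [-0.174,0.002,0.016,0,0,0],
  [-0.188,0.002,0.025,0,0,0],
])

```text
time_s: 50.62
tool_pos: [0.5657, 0.1414, 0.3364]
orientation: [180.0, -0.0, 76.4]
force: [-10.0, 3.5, 7.6]
finger_gap: 0.0269
```

```bash
python3 - <<'E'
from dfit import *
s=env.read_state();p=s["tool_pos"];print(p,s["force"],s["finger_gap"])
k=lambda th:PK+RZ.apply([0,.058-.123*np.cos(th),.072+.123*np.sin(th)])
off=np.array([.002,0,.0058]);q=RZ.inv().apply(p-[0,0,.155]-off-PK);print("theta now",np.arctan2(q[2]-.072,.058-q[1]),np.hypot(q[2]-.072,.058-q[1]))
th=np.r_[np.linspace(.96,0,12)[1:],-.05]
move([(k(t)+off,76.4) for t in th])
E
```

```text
[0.56567187 0.14141597 0.33637697] [-10.03675573   3.48930541   7.56910246] 0.02694334661614637
theta now 0.969788079376121 0.1255834726107818
[-0.0134,0.0004,0.0156,0.0001,-0.0001,-0.0003],
[-0.0266,0.0004,0.0277,0.0001,-0.0001,-0.0003],
[-0.0387,0.0004,0.0408,0.0001,-0.0001,-0.0003],
[-0.0496,0.0004,0.055,0.0001,-0.0001,-0.0003],
[-0.0592,0.0003,0.0701,0.0001,-0.0001,-0.0003],
[-0.0675,0.0003,0.086,0.0001,-0.0001,-0.0003],
[-0.0743,0.0003,0.1025,0.0001,-0.0001,-0.0003],
[-0.0797,0.0003,0.1195,0.0001,-0.0001,-0.0003],
[-0.0836,0.0003,0.137,0.0001,-0.0001,-0.0003],
[-0.0859,0.0003,0.1547,0.0001,-0.0001,-0.0003],
[-0.0867,0.0003,0.1726,0.0001,-0.0001,-0.0003],
[-0.0865,0.0003,0.1828,0.0001,-0.0001,-0.0003],
```

Request:
move_arm([
  [-0.013,-0.002,0.015,0,0,0],
  [-0.0265,-0.002,0.0275,0,0,0],
  [-0.039,-0.002,0.041,0,0,0],
  [-0.05,-0.002,0.055,0,0,0],
  [-0.059,-0.002,0.07,0,0,0],
  [-0.0675,-0.002,0.086,0,0,0],
  [-0.074,-0.002,0.1025,0,0,0],
  [-0.08,-0.002,0.12,0,0,0],
  [-0.084,-0.002,0.137,0,0,0],
  [-0.086,-0.002,0.155,0,0,0],
  [-0.087,-0.002,0.17,0,0,0],
  [-0.087,-0.002,0.175,0,0,0],
])

```text
time_s: 51.62
tool_pos: [0.5526, 0.0887, 0.2328]
orientation: [179.9, 0.2, 76.4]
force: [-7.8, -12.4, 8.7]
finger_gap: 0.0272
```

```bash
python3 - <<'E'
from dfit import *
s=env.read_state();p=s["tool_pos"];print(p,s["force"],s["finger_gap"])
q=RZ.inv().apply(p-[0.001,0,.155+.0058]-PK);print(q,"theta",np.arctan2(q[2]-.072,.058-q[1]))
f=env.grab_frame("scene");u=proj(f,(.5516,.091,.072));print(u,red(f,u,15))
E
```

```text
[0.55256982 0.08865611 0.23282338] [ -7.78798238 -12.4440482    8.69673866] 0.027214301542840803
[ 0.00048475 -0.06713926  0.07202338] theta 0.0001868637531991551
[338.94288743 246.38460773] (array([340.55, 244.2 ]), np.int64(40))
```

Request:
move_arm([
  [-0.003,-0.001,0.004,0,0,0],
  [-0.004,-0.001,0.006,0,0,0],
  [-0.004,-0.001,0.006,0,0,0],
])

```text
time_s: 51.92
tool_pos: [0.5521, 0.0876, 0.2317]
orientation: [179.8, -0.1, 76.4]
force: [-2.3, 10.7, 3.3]
finger_gap: 0.0266
```

Request:
move_arm([
  [0.001,0,0.004,0,0,0],
  [0.001,0,0.007,0,0,0],
  [0.001,0,0.007,0,0,0],
])

```text
time_s: 52.17
tool_pos: [0.5523, 0.0878, 0.2295]
orientation: [179.9, -0.0, 76.3]
force: [-6.3, -0.5, 5.5]
finger_gap: 0.0266
```

Request:
move_arm([
  [0,-0.001,0.004,0,0,0],
  [0,-0.001,0.009,0,0,0],
  [0,-0.001,0.009,0,0,0],
  [0,-0.001,0.009,0,0,0],
])

```text
time_s: 52.5
tool_pos: [0.5521, 0.0875, 0.2263]
orientation: [179.8, -0.1, 76.3]
force: [-5.6, -0.1, 4.8]
finger_gap: 0.0271
```

```bash
python3 - <<'E'
from dfit import *
f=env.grab_frame("scene");u=proj(f,(.5516,.091,.072));print(u,red(f,u,15))
E
```

```text
[338.94288743 246.38460773] (array([340.36585366, 245.12195122]), np.int64(41))
```

Request:
move_arm([
  [0,0.001,0.004,0,0,0],
  [0,0.001,0.008,0,0,0],
  [0,0.001,0.01,0,0,0],
  [0,0.001,0.01,0,0,0],
])

```text
time_s: 52.88
tool_pos: [0.5524, 0.0874, 0.2217]
orientation: [179.9, -0.1, 76.3]
force: [-6.5, 2.5, 4.9]
finger_gap: 0.0268
```

Request:
move_arm([
  [0,0.001,0.005,0,0,0],
  [0,0.001,0.01,0,0,0],
  [0,0.001,0.01,0,0,0],
  [0,0.001,0.01,0,0,0],
])

```text
time_s: 53.22
tool_pos: [0.5528, 0.0874, 0.2181]
orientation: [-179.9, -0.1, 76.3]
force: [-11.6, 2.0, 12.2]
finger_gap: 0.0271
```

```bash
python3 - <<'E'
from dfit import *
f=env.grab_frame("scene");u=proj(f,(.5516,.091,.072));print(u,red(f,u,15))
for z in(.06,.066,.072,.08,.09):print(z,proj(f,(.5516,.091,z)))
E
```

```text
[338.94288743 246.38460773] (array([340.13513514, 246.40540541]), np.int64(37))
0.06 [338.78612357 248.46676138]
0.066 [338.86413454 247.43061163]
0.072 [338.94288743 246.38460773]
0.08 [339.04906378 244.97436263]
0.09 [339.18370494 243.18604492]
```

Request:
move_arm([
  [0,-0.002,0.005,0,0,0],
  [0,-0.002,0.008,0,0,0],
  [0,-0.002,0.008,0,0,0],
])

```text
time_s: 53.52
tool_pos: [0.5527, 0.0874, 0.2179]
orientation: [-180.0, -0.1, 76.3]
force: [-13.4, 0.1, 22.2]
finger_gap: 0.027
```

The guard is on its stop: height no longer changes while the force rises to 22 N. I release and lift.

Request:
move_arm([
  [0,0,-0.006,0,0,0],
  [0,0,-0.006,0,0,0],
])

```text
time_s: 53.68
tool_pos: [0.5526, 0.0874, 0.2234]
orientation: [-180.0, -0.1, 76.3]
force: [-1.6, 2.8, -1.2]
finger_gap: 0.0269
```

Request:
move_arm([
  [0,0,0,0,0,0],
  [0,0,0,0,0,0],
  [0,0,0,0,0,0],
  [0,0,0,0,0,0],
  [0,0,-0.04,0,0,0],
  [0,0,-0.1,0,0,0],
  [0,0,-0.17,0,0,0],
  [0,0,-0.24,0,0,0],
  [0,0,-0.31,0,0,0],
  [0,0,-0.38,0,0,0],
  [0,0,-0.45,0,0,0],
  [0,0,-0.5,0,0,0],
], fingers=0)

```text
time_s: 54.68
tool_pos: [0.5522, 0.0866, 0.528]
orientation: [179.7, -0.2, 76.3]
force: [0.5, 0.0, 0.8]
finger_gap: 0.043
```

```bash
python3 - <<'E'
from dfit import *
F={n:env.grab_frame(n) for n in("scene","top")};f=F["scene"]
u=proj(f,(.5516,.091,.072));print(u,red(f,u,15))
try:
  u=proj(F["top"],(.5516,.091,.072));print(u,red(F["top"],u,15))
except Exception as e:print(e)
print(red(f,(240,159),14))
print(env.read_state()["tool_pos"])
move([((.44,-.03,.375),90),((.6008,-.2005,.375),95.7),((.6008,-.2005,.272),95.7)])
E
```

```text
[338.94288743 246.38460773] (array([338.76595745, 245.72340426]), np.int64(47))
[272.49162018 180.9496164 ] (array([nan, nan]), np.int64(0))
(array([239.88095238, 157.78571429]), np.int64(42))
[0.55279094 0.086652   0.53161336]
[-0.2334,-0.1366,-0.0002,0.0044,-0.0009,-0.0762],
[-0.446,0.1911,0.0032,0.0045,-0.0007,-0.1078],
[-0.4468,0.1888,0.1749,0.0045,-0.0007,-0.1078],h.py:23: RuntimeWarning: Mean of empty slice.
  return np.array([xs[k].mean(),ys[k].mean()]),k.sum()
  ret = ret.dtype.type(ret / rcount)
```

The small lift before release may have raised the guard by a few mm, so I press the knob down again with closed fingertips.

Request:
move_arm([
  [0.002,0,0.06,0.002,0,0],
  [0.003,0,0.13,0.004,0,0],
  [0.003,0,0.2,0.004,0,0],
  [0.003,0,0.27,0.004,0,0],
  [0.003,0,0.34,0.004,0,0],
  [0.003,0,0.4,0.004,0,0],
  [0.003,0,0.43,0.004,0,0],
  [0.003,0,0.445,0.004,0,0],
  [0.003,0,0.445,0.004,0,0],
], fingers=1)

```text
time_s: 55.53
tool_pos: [0.5561, 0.0886, 0.2619]
orientation: [-179.8, -0.2, 76.3]
force: [0.0, -0.6, 0.2]
finger_gap: -0.0
```

Request:
move_arm([
  [0,0,0.004,0,0,0],
  [0,0,0.008,0,0,0],
  [0,0,0.012,0,0,0],
  [0,0,0.014,0,0,0],
])

```text
time_s: 55.87
tool_pos: [0.5572, 0.0885, 0.2569]
orientation: [-179.9, -0.2, 76.3]
force: [-7.4, -1.6, 18.6]
finger_gap: -0.0
```

Request:
move_arm([
  [0,0,-0.04,0,0,0],
  [0,0,-0.1,0,0,0],
  [0,0,-0.17,0,0,0],
  [0,0,-0.24,0,0,0],
  [0,0,-0.31,0,0,0],
  [0,0,-0.38,0,0,0],
  [0,0,-0.44,0,0,0],
  [-0.04,-0.04,-0.455,0,0,-0.02],
  [-0.09,-0.08,-0.455,0,0,-0.04],
  [-0.14,-0.12,-0.455,0,0,-0.06],
  [-0.19,-0.14,-0.455,0,0,-0.075],
  [-0.233,-0.14,-0.455,0,0,-0.076],
], fingers=0)

```text
time_s: 56.87
tool_pos: [0.4401, -0.0286, 0.5313]
orientation: [179.8, -0.1, 90.1]
force: [0.7, -0.5, 0.1]
finger_gap: 0.0428
```

```bash
python3 - <<'E'
from dfit import *
F={n:env.grab_frame(n) for n in("scene","top")}
k={}
for n in F:
    u=proj(F[n],(.5516,.091,.072));r=red(F[n],u,13);k[n]=r[0];print(n,u,r)
K=tri([ray(F[n],k[n]) for n in F]);q=RZ.inv().apply(K-PK);print("guard knob",K,q,"theta",np.arctan2(q[2]-.072,.058-q[1]))
k={n:red(F[n],u,14)[0] for n,u in dict(scene=(240,159),top=(390,144.3)).items()};print("lamp knob",k,tri([ray(F[n],k[n]) for n in F]))
print(env.read_state()["tool_pos"])
move([((.6008,-.2005,.375),95.7),((.6008,-.2005,.272),95.7)])
E
```

```text
scene [338.94288743 246.38460773] (array([338.59574468, 246.5106383 ]), np.int64(47))
top [272.49162018 180.9496164 ] (array([271.81818182, 180.21212121]), np.int64(66))
guard knob [0.55350796 0.09200794 0.07489601] [ 0.0015739  -0.06342377  0.07489601] theta 0.0238459184395367
lamp knob {'scene': array([239.61904762, 159.25396825]), 'top': array([388.5    , 141.28125])} [ 0.60586847 -0.19645014  0.28104921]
[ 0.44125045 -0.03033085  0.53108321]
[-0.2824,0.2672,0.0022,0.001,-0.0005,-0.0331],
[-0.2827,0.2667,0.1738,0.001,-0.0005,-0.0331],
```

Request:
move_arm([
  [-0.045,0.043,0,0,0,-0.005],
  [-0.09,0.086,0,0,0,-0.01],
  [-0.135,0.13,0,0,0,-0.02],
  [-0.18,0.17,0,0,0,-0.025],
  [-0.225,0.213,0,0,0,-0.03],
  [-0.27,0.255,0,0,0,-0.033],
  [-0.282,0.267,0,0,0,-0.033],
  [-0.282,0.267,0,0,0,-0.033],
  [-0.282,0.267,0.02,0,0,-0.033],
  [-0.282,0.267,0.04,0,0,-0.033],
])

```text
time_s: 57.8
tool_pos: [0.6004, -0.199, 0.5078]
orientation: [179.7, -0.0, 95.7]
force: [0.6, 0.4, -0.8]
finger_gap: 0.0424
```

```bash
python3 - <<'E'
from dfit import *
f=env.grab_frame("scene");print(env.read_state()["tool_pos"],red(f,(240,159),14))
move([((.6008,-.2005,.272),95.7)])
E
```

```text
[ 0.60002365 -0.19873833  0.50358444] (array([240.1686747 , 158.81927711]), np.int64(83))
[-0.0036,0.001,0.1276,-0.0001,-0.0013,0.0002],
```

Request:
move_arm([
  [-0.003,0.001,0.04,0,-0.001,0],
  [-0.003,0.001,0.08,0,-0.001,0],
  [-0.003,0.001,0.115,0,-0.001,0],
  [-0.003,0.001,0.127,0,-0.001,0],
  [-0.003,0.001,0.127,0,-0.001,0],
])

```text
time_s: 58.27
tool_pos: [0.5998, -0.199, 0.4245]
orientation: [-179.7, -0.2, 95.8]
force: [-0.2, 0.3, 0.3]
finger_gap: 0.043
```

Request:
move_arm([
  [0,0,0,0,0,0],
  [0,0,0,0,0,0],
  [0,0,0,0,0,0],
  [0,0,0,0,0,0],
  [0,0,0,0,0,0],
  [0,0,0,0,0,0],
], fingers=1, force=60)

```text
time_s: 58.77
tool_pos: [0.6, -0.1987, 0.4255]
orientation: [-179.8, -0.2, 95.8]
force: [0.1, 3.2, 2.5]
finger_gap: 0.0269
```

```bash
python3 - <<'E'
from h import *
L=np.array([.593,-.1295])
def K(h,t):
    h,t=np.radians([h,t]);r=-.1*np.cos(t)+.02*np.sin(t);return (L[0]+r*np.cos(h),L[1]+r*np.sin(h),.2+.1*np.sin(t)+.02*np.cos(t)),np.degrees(h)
s=env.read_state();print(s["tool_pos"],s["force"],s["finger_gap"])
g=s["tool_pos"]-[0,0,.155];off=g-K(95.7,34)[0];print(off)
oh=Ro.from_euler("z",-95.7,degrees=True).apply(off)
def T(h,t):
    k,y=K(h,t);return np.array(k)+Ro.from_euler("z",h,degrees=True).apply(oh),y
n=12;move([T(95.7+(15.8-95.7)*i/n,34*(1-i/n)) for i in range(1,n+1)])
E
```

```text
[ 0.60000723 -0.198748    0.42552981] [0.09356904 3.24230531 2.5096604 ] 0.026911686636688446
[-0.00011597  0.00211729 -0.00197024]
[-0.005,-0.0141,0.0061,-0.0011,-0.0012,0.0375],
[-0.008,-0.0293,0.0125,-0.0011,-0.0011,0.0745],
[-0.0086,-0.0452,0.0191,-0.0012,-0.001,0.1115],
[-0.0069,-0.0615,0.026,-0.0013,-0.001,0.1485],
[-0.0027,-0.0778,0.0332,-0.0013,-0.0009,0.1855],
[0.0039,-0.0937,0.0405,-0.0014,-0.0008,0.2225],
[0.0129,-0.1088,0.0481,-0.0015,-0.0007,0.2595],
[0.0242,-0.1227,0.0559,-0.0015,-0.0007,0.2965],
[0.0375,-0.1351,0.0638,-0.0016,-0.0006,0.3335],
[0.0526,-0.1457,0.0719,-0.0016,-0.0005,0.3705],
[0.0693,-0.1542,0.0801,-0.0016,-0.0004,0.4075],
[0.0872,-0.1603,0.0883,-0.0017,-0.0003,0.4444],
```

Request:
move_arm([
  [-0.005,-0.014,0.006,0,0,0.0375],
  [-0.008,-0.029,0.0125,0,0,0.0745],
  [-0.0085,-0.045,0.019,0,0,0.1115],
  [-0.007,-0.0615,0.026,0,0,0.1485],
  [-0.003,-0.078,0.033,0,0,0.1855],
  [0.004,-0.094,0.0405,0,0,0.2225],
  [0.013,-0.109,0.048,0,0,0.2595],
  [0.024,-0.123,0.056,0,0,0.2965],
  [0.0375,-0.135,0.064,0,0,0.3335],
  [0.0525,-0.146,0.072,0,0,0.3705],
  [0.069,-0.154,0.08,0,0,0.4075],
  [0.087,-0.16,0.088,0,0,0.4445],
])

```text
time_s: 59.77
tool_pos: [0.4993, -0.1573, 0.3766]
orientation: [179.9, -0.0, 15.5]
force: [-3.3, -1.7, 10.2]
finger_gap: 0.027
```

```bash
cat > lk.py <<'E'
from h import *
L=np.array([.593,-.1295])
F={n:env.grab_frame(n) for n in("scene","top")}
h,t=np.radians([15.8,0]);P=(L[0]-.1*np.cos(h),L[1]-.1*np.sin(h),.22)
k={}
for n in F:
    u=proj(F[n],P);r=red(F[n],u,14);print(n,np.round(u,1),np.round(r[0],1),r[1]);k[n]=r[0]
K=tri([ray(F[n],k[n]) for n in F if k[n][0]==k[n][0]]) if all(v[0]==v[0] for v in k.values()) else None
if K is not None:
    d=L-K[:2];print("knob",K,"heading",np.degrees(np.arctan2(d[1],d[0])),"tilt",np.degrees(np.arctan2(K[2]-.2,np.hypot(*d)))-11.3)
s=env.read_state();print(s["tool_pos"],s["orientation"],s["force"],s["finger_gap"])
E
python3 lk.py 2>/dev/null; python3 -c "
from h import *
L=np.array([.593,-.1295]);h=np.radians(15.8);d=np.array([np.cos(h),np.sin(h)])
g=L-.1*d-.002*d;move([((g[0],g[1],.218),15.8)])"
```

```text
scene [281.7 158. ] [280.2 155.9] 25
top [369.4 191.5] [nan nan] 0
[ 0.49906498 -0.15656801  0.37556541] [1.79940413e+02 6.37274917e-03 1.56343891e+01] [-2.22659576 -2.9933438   4.73609282] 0.026821562248481718
[-0.0071,-0.0008,0.0043,0.0003,0,-0.0009],
```

Request:
move_arm([
  [0,0,0.004,0,0,0],
  [0,0,0.004,0,0,0],
  [0,0,0.004,0,0,0],
])

```text
time_s: 60.12
tool_pos: [0.4991, -0.157, 0.3754]
orientation: [179.8, -0.0, 15.7]
force: [-6.4, 0.4, 9.1]
finger_gap: 0.0271
```

Request:
move_arm([
  [0,0,0,0,0,0],
  [0,0,0,0,0,0],
  [0,0,0,0,0,0],
  [0,0,0,0,0,0],
  [0,0,-0.05,0,0,0],
  [0,0,-0.11,0,0,0],
  [0,0,-0.17,0,0,0],
  [-0.06,0.03,-0.2,0,0,0],
  [-0.12,0.07,-0.2,0,0,0],
  [-0.17,0.12,-0.2,0,0,0],
  [-0.2,0.18,-0.2,0,0,0],
  [-0.22,0.24,-0.2,0,0,0],
], fingers=0)

```text
time_s: 61.12
tool_pos: [0.4092, -0.3323, 0.4962]
orientation: [179.8, -0.0, 15.6]
force: [1.1, -0.0, 1.1]
finger_gap: 0.0425
```

```bash
python3 lk.py 2>/dev/null; python3 - <<'E'
from lamp import *
F={n:env.grab_frame(n) for n in("scene","top")}
fit(F,{},np.radians(15),0.0)
E
```

```text
scene [281.7 158. ] [282.4 157.7] 66
top [369.4 191.5] [369.7 192.4] 89
knob [ 0.4945003  -0.15703751  0.21928144] heading 15.619369977339796 tilt -0.6237588306908712
[ 0.40946564 -0.33528664  0.49501693] [1.79828686e+02 7.53296851e-02 1.53233950e+01] [ 0.21419656  0.37534544 -0.26833083] 0.04268811114591812
fit [ 0.5951 -0.1282  0.2003  0.3717 -0.241   0.0724  0.0266] cost 0.474 heading 21.3 tilt -13.8 pocket in head [ 0.0253  0.271  -0.2042]
```

```bash
python3 - <<'E'
from lamp import *
F={n:env.grab_frame(n) for n in("scene","top")}
k={n:red(F[n],u,14)[0] for n,u in dict(scene=(282.4,157.7),top=(369.7,192.4)).items()}
fit(F,k,np.radians(15.6),0.0)
for n in F:
    print(n,[(np.round(r["xy"],1),round(r["p"],2)) for r in env.spot_point(n,"lamp_head")[:1]],proj(F[n],(.593,-.1295,.2)))
    im=F[n]["image"].astype(int);m=(im[...,2]>im[...,0]+60)&(im[...,1]>im[...,0]+40)&(im[...,1]>.6*im[...,2])
    c=proj(F[n],(.595,-.13,.2));yy,xx=np.mgrid[:400,:640];m&=np.hypot(xx-c[0],yy-c[1])<45
    ys,xs=np.nonzero(m);X=np.c_[xs,ys]-[xs.mean(),ys.mean()];v=np.linalg.svd(X,full_matrices=False)[2][0]
    h=np.radians(15.6);d=np.array([np.cos(h),np.sin(h),0]);p=proj(F[n],np.array([.593,-.1295,.2])+.07*d)-proj(F[n],np.array([.593,-.1295,.2])-.04*d)
    print(n,len(xs),"axis px",np.degrees(np.arctan2(v[1],v[0]))%180,"model",np.degrees(np.arctan2(p[1],p[0]))%180)
    for dh,dt in((5,0),(0,5)):
        q=np.radians([15.6+dh,dt]);d=np.array([np.cos(q[0])*np.cos(q[1]),np.sin(q[0])*np.cos(q[1]),-np.sin(q[1])]);p=proj(F[n],np.array([.593,-.1295,.2])+.07*d)-proj(F[n],np.array([.593,-.1295,.2])-.04*d);print(dh,dt,np.degrees(np.arctan2(p[1],p[0]))%180)
kk=[red(F[n],proj(F[n],(.5535,.092,.073)),10)[0] for n in F];print("guard knob",tri([ray(F[n],x) for n,x in zip(F,kk)]))
print([ (n,[(np.round(r["xy"],1),r["pixels"].sum(),round(r["p"],2)) for r in env.regions_of(n,"cover_c")[:1]]) for n in F])
E
```

```text
fit [ 0.5917 -0.1289  0.2013  0.2862 -0.0281  0.0514  0.0259] cost 0.538 heading 16.4 tilt -1.6 pocket in head [ 0.048   0.276  -0.1947]
scene [(array([265.2, 188.4]), 0.66)] [265.7120782 188.5043547]
scene 752 axis px 123.41074288188744 model 123.13118825658076
5 0 117.76879911689919
0 5 120.6845598136838
top [(array([240.1, 264.9]), 0.73)] [356.65995976 155.0396959 ]
top 1033 axis px 72.6342832752348 model 72.90220931949627
5 0 67.85621666863483
0 5 72.07753901785348
guard knob [0.55336579 0.09281721 0.07603869]
[('scene', []), ('top', [(array([155.7, 146.6]), np.int64(535), 0.67)])]
```

```bash
python3 -c "
from workcell import env
print(env.sign_off())"
```

```text
the job is handed in; nothing more can be done
None
```

The job is handed in, about 61 s into the 210 s; sign-off gives no verdict. As far as I could measure, every step was done in the required order.

- **Lamp aim:** I aimed the lamp and corrected it once. Two fits of the lamp head put the pocket's middle 7–12 mm off the light's centre line in height and 6–9 mm sideways (limit 25 mm). The lamp's knob stayed put until the guard was down.
- **Cans:** The red, blue and orange cans are stacked in the pocket; green was not there. Red and blue first tipped on the pins, and I regripped and reseated both. Their outlines then matched flat cans at the right heights.
- **Cover:** It had been knocked a few centimetres aside before I reached it. My first placement rested on the pins, so I lifted it and set it down again. It then measured flat (top at 58 mm) and about 6 mm from the pocket's centre.
- **Guard:** I swung it down to its stop and pressed it again after release. Its knob measures 3–4 mm above nominal (about 0.03 rad, limit 0.08), which is within measuring error.
- **Lamp parked:** The knob puts the head at 15.6° against the stripe's 15.4°, with a tilt of about -0.6° (limit ±5.7°). The head's outline agreed in both views.

**Checks that disagreed or could not be made:**
- A free fit of the lamp head after parking gave 21.3° heading and -13.8° tilt. It fitted poorly and the other checks contradict it, so I set it aside.
- The stack is hidden under the guard, so I could not recheck it after closing.
- The stripe's direction comes from one camera only, good to about 2°.
- All 16 picture views were used before I closed the guard, so everything after that was checked by numbers only.

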